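# Clear the loose bench tools into the instrument pot

### The arm

A 6-joint arm with a two-finger parallel gripper is mounted at the origin on a cart in front of the work surface, level with it; the furniture and walls round the work are solid. World frame = base frame: x ahead of the robot, y to its left, z up, the work surface at z = 0. Lengths are in m, angles in rad, forces in N, time in s.
With the tool pointing down it reaches from about 0.225 to 0.875 m from the base axis. Payload 3.4 kg.
Tool frame: the origin (TCP) lies at the very end of the fingers, on their centre line; the grasp point (between the pads) lies 19 mm behind it; z points along the fingers, y is the direction in which the jaws open and shut (so a half turn about z gives the same grasp; the last joint's range is limited). The gripper opens to 85 mm and grips with 20 to 120 N. Pads are 22 mm wide; open, the fingers measure 114 mm over their backs; the gripper's body (76 mm by 85 mm) begins 54 mm behind the grasp point. The pads swing forward as they close: fully open they stand 13 mm farther back than shut.
Start: joints at [1.05, 0.276, 1.505, -0, 1.361, -0.121], TCP at [0.224, 0.53, 0.231] pointing down, gripper open.
Joint ranges: [-2.89, 2.89], [-0.75, 2.08], [0.22, 2.7], [-1.18, 4.32], [0.11, 2.71], [-2.7, 2.7]. Speed limits (rad/s): [2.57, 2.57, 3.14, 3.14, 3.14, 3.14].

### API

Orientations are given as a unit quaternion [w, x, y, z].
In Python, from rig import telemetry, optics, order gives the robot as it stands.
- The arm moves only by the shell command python3 -m creep 'ROWS' [FORCE]. ROWS is a JSON object of lists of equal length, an entry for each row: "slide": the shift along the world's x, y, z normalised to -1 to 1, where 1 is 0.15 m, a list of three; "twist": the turn, a rotation vector about the world's x, y, z normalised to -1 to 1, where 1 is 360 degrees, a list of three; "fingers": the gripper's target within -1 to 1 (fully open at 1, half-way at 0, shut at -1). A call has 1 to 20 rows; each row is the pose to reach, as a shift and turn from the pose commanded when the call began, turning the shorter way round; what a row does not reach only later rows make up. A row lasts 1/10 s, in which the tool goes at most 50 mm and 8.59 degrees, less where a joint would pass 70% of its speed; a pose out of reach is approached as far as the arm can. A call with a number of a shift or a turn outside -1 to 1 is refused whole. A call with a gripper value outside its range is refused whole. The fingers move at their own pace and stop on an object; FORCE is the grip in N (left out, the last holds). Time passes only in rows, so rows that repeat a pose let the fingers close. It gives the time, the measured TCP pose, the force and the opening at its end, in the units of the state.
- telemetry.get_state(): the state, without advancing time (a new reading comes with each control period).
- optics.get_image(name): name is "scene" or "side" or "wrist"; returns a dict with "img" (480x640x3 uint8, blue, green, red), "depth" (480x640 float32, m along the optical axis (not along the pixel's ray), 0 where there is no reading), "fovy" (degrees; the focal length in pixels is half the picture's height over the tangent of half this angle, whatever the lens; pixels are square), "cx", "cy" (the principal point, pixels), "world_from_camera" (4x4, takes a point from camera to world coordinates). Camera axes: x right, y down, z forward; pixel columns grow to the right and rows downward; lengths in m; the calibration is good to about 2 mm. A picture is of the moment at which its call begins.
- order.sign_off(): hands the job in, once; it reports no verdict.
The state is a dict: "clock": time; "qpos": joint angles; "qd": joint speeds; "effort": joint torques, N m; "position": TCP position; "ee_rot": TCP orientation; "contact_force": force on the tool from outside, world axes, zero at the start; "moment": the same for the moment, N m; "width": finger opening in m.
Only numpy, scipy, OpenCV 4.12 (cv2) and the standard library are available. Lean on these libraries where they do the work, as an engineer would, in place of code of your own. Each camera call takes 0.05 s, during which the arm holds its last target.

### The job

Clear the fine marker, the slim pen and the spring forceps that lie round the steel instrument pot off the bench by standing all three in it, each right down on the bottom: the marker and the pen with their caps down so that the ink stays at the tip, the forceps either way up. Leave the pot standing upright on the bench, and do not disturb the cork, the tin or the eraser.

Things in the scene. Friction and masses are not known exactly. Their poses are not given: they have to be found in the camera images.
- tool_pot: Round open pot of plain steel, loose, 0.45 kg, 105 mm high, 86 mm outer and 80 mm inner diameter, wall 3 mm, floor 5 mm thick (inner depth 100 mm). Origin: centre of its underside; z up. It slides or tips if pushed hard. Fixed and not listed: a gooseneck lamp that arches up to 200 mm above the bench, on the robot's right of the work.
- pot_floor (a point): Centre of the pot's inner floor, 5 mm above the pot's underside.
- fine_marker: Fine marker: round grey-white barrel with a black cap, 137 mm long, 13 mm thick, 20 g (14 to 28 g). Loose; origin: centre of its underside as it lies flat. Long axis y; the black cap is at the -y end.
- marker_cap_end (a point): Middle of the end face of the marker's black cap (68 mm to -y of its origin, 6.5 mm up): the end that goes down.
- ball_pen: Slim blue ball pen with a darker cap, 146 mm long, 11 mm thick, 20 g (14 to 28 g). Loose; origin: centre of its underside as it lies flat. Long axis y; the cap is at the -y end. It lies near the pot; a similar pen far back on the bench is not meant.
- pen_cap_end (a point): Middle of the end face of the pen's cap (73 mm to -y of its origin, 6 mm up): the end that goes down.
- forceps: Straight spring forceps of bright metal, 125 mm long, 12 mm wide in the middle and narrower at both ends, 6 mm thick, 20 g (14 to 28 g), lying flat; rigid here. Loose; origin: centre of its underside as it lies flat. Long axis y.
- forceps_end_a (a point): Middle of the forceps' end at -y (62 mm from its origin, 3 mm up). Either end may go down.
- forceps_end_b (a point): Middle of the forceps' end at +y (62 mm from its origin, 3 mm up). Either end may go down.
- cork: Bystander: brown tapered cork, 26 mm diameter, 24 mm high, standing on the bench. Origin: centre of its underside.
- pin_tin: Bystander: round tin with a green lid, 67 mm diameter, 25 mm high. Origin: centre of its underside.
- eraser: Bystander: block eraser in a sleeve, 21 x 42 x 13 mm. Origin: centre of its underside, long axis y.

How it is judged:
By the outcome, as a careful person would: the job done as asked, in the order asked, and still so for the second after the job is handed in, with the robot touching nothing.
It also fails if it takes over 72 s, if anything falls off the work surface, if the arm or the gripper's body presses on something with over 40 N, if the wrist force passes 120 N, or if a joint passes its speed limit or range.

## Working session

There is one attempt and no reset: what is moved stays moved. The work goes in short steps, Python scripts to look and compute and a shell command to move; the robot and the scene stay as the last step left them, time stands still between calls to the robot, and variables do not carry over. Pictures are saved under pics/ and viewed, and the job is handed in when it is done.

```bash
ls; mkdir -p pics; python3 - <<'E'
from rig import telemetry, optics, order
import cv2
print(telemetry.get_state())
for n in ["scene","side","wrist"]:
    d=optics.get_image(n); cv2.imwrite(f"pics/{n}0.png",d["img"]); print(n,d["fovy"],d["cx"],d["cy"],d["world_from_camera"].round(3).tolist() if hasattr(d["world_from_camera"],'round') else d["world_from_camera"], (d["depth"]>0).mean())
E
```

```text
pics
{'clock': 0.0, 'qpos': array([ 1.05002691e+00,  2.76574099e-01,  1.50614091e+00, -2.45705161e-05,
        1.36068830e+00, -1.21018008e-01]), 'qd': array([ 0.00106335, -0.00025426,  0.00094444, -0.00074523, -0.00012377,
        0.00109286]), 'effort': array([-6.87003539e-04, -4.16774368e+01, -2.45807523e+01, -3.88284468e-05,
        1.07353643e-02, -2.78031371e-05]), 'position': array([0.22354015, 0.52919178, 0.23044852]), 'ee_rot': array([-2.74153966e-04,  1.98544910e-01,  9.80091373e-01, -8.62902614e-04]), 'contact_force': array([-0.34408818, -0.14208715, -0.11883492]), 'moment': array([-0.01573843,  0.00360401, -0.03903588]), 'width': 0.08562170146087655}
scene 42.508787138540605 321.1312857270007 222.9834219616868 [[0.458, -0.531, 0.713, -0.087], [-0.889, -0.252, 0.384, -0.061], [-0.025, -0.809, -0.587, 0.544], [0.0, 0.0, 0.0, 1.0]] 0.9960123697916666
side 45.71606271959459 319.9821015449689 235.5324447241182 [[-0.871, -0.296, 0.392, 0.172], [-0.491, 0.536, -0.687, 0.849], [-0.007, -0.791, -0.612, 0.559], [0.0, 0.0, 0.0, 1.0]] 0.9942610677083333
wrist 70.84896751460909 319.1078259130959 236.97746486354794 [[0.389, 0.888, 0.245, 0.162], [0.921, -0.375, -0.105, 0.556], [-0.002, 0.266, -0.964, 0.372], [0.0, 0.0, 0.0, 1.0]] 0.9949869791666667
```

View pics/scene0.png

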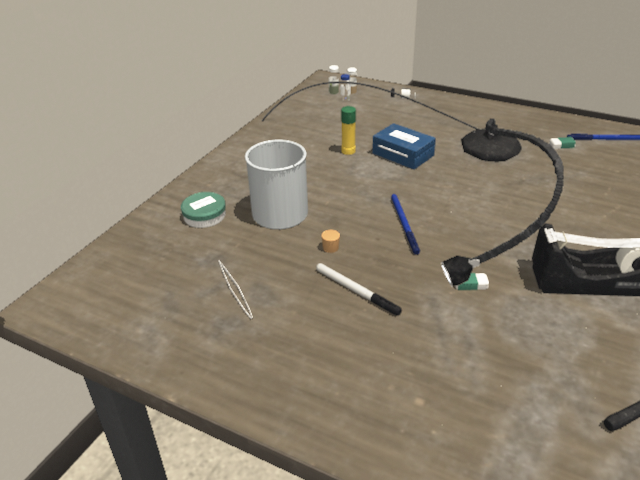

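View pics/side0.png

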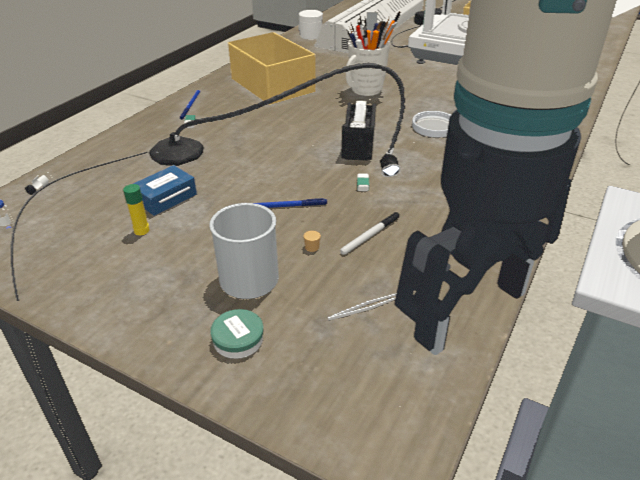

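View pics/wrist0.png

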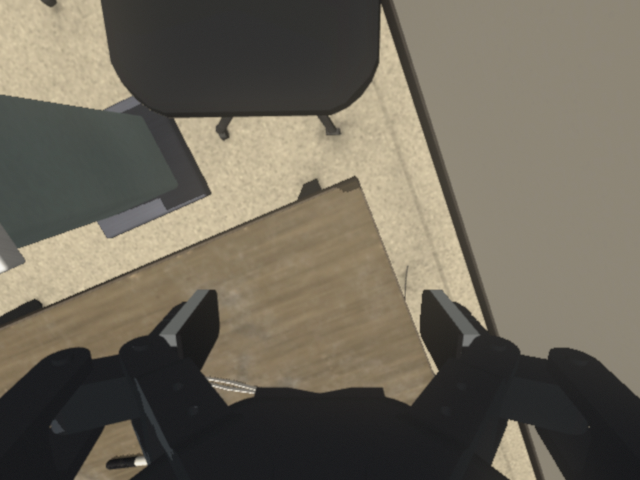

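Scene view: pot near (278,185), marker (318,267) to black cap (399,311), pen (394,197) to (416,250), forceps (220,262) to (251,317), lamp head at (458,268). Now measuring.

```bash
cat > h.py <<'E'
import numpy as np, cv2
from rig import telemetry, optics, order
def cam(n):
    d=optics.get_image(n); d["f"]=240/np.tan(np.radians(d["fovy"])/2); d["T"]=np.array(d["world_from_camera"]); return d
def ray(d,u,v):
    r=np.stack([(np.asarray(u,float)-d["cx"])/d["f"],(np.asarray(v,float)-d["cy"])/d["f"],np.ones_like(np.asarray(u,float))],-1)
    return d["T"][:3,3], r@d["T"][:3,:3].T
def plane(d,u,v,z):
    o,r=ray(d,u,v); return o+r*((z-o[2])/r[...,2])[...,None]
def cloud(d):
    v,u=np.mgrid[:480,:640]; o,r=ray(d,u,v); return o+r*d["depth"][...,None]
def proj(d,p):
    q=(np.asarray(p)-d["T"][:3,3])@d["T"][:3,:3]; return q[...,:2]/q[...,2:]*d["f"]+[d["cx"],d["cy"]]
E
python3 - <<'E'
from h import *
def ends(m,d,z,lab):
    v,u=np.nonzero(m); P=plane(d,u,v,z)[:,:2]; c=P.mean(0); _,_,V=np.linalg.svd(P-c,full_matrices=0); t=(P-c)@V[0]; s=(P-c)@V[1]
    a=c+V[0]*t.min(); b=c+V[0]*t.max(); print(lab,len(u),"ends",a.round(4),b.round(4),"mid",((a+b)/2).round(4),"len",np.ptp(t).round(4),"w",np.ptp(s).round(4))
for n in ["scene","side"]:
    d=cam(n); hsv=cv2.cvtColor(d["img"],cv2.COLOR_BGR2HSV); C=cloud(d); H,S,V=cv2.split(hsv)
    x,y,z=C[...,0],C[...,1],C[...,2]
    def roi(a,b,c,e):
        m=np.zeros((480,640),bool); m[b:e,a:c]=1; return m
    R={"scene":dict(m=(310,258,408,320),p=(385,188,425,256),f=(212,255,260,325)),"side":dict(m=(335,208,405,260),p=(256,194,332,214),f=(322,285,402,325))}[n]
    mk=roi(*R["m"]); w=mk&(S<45)&(V>140); k=mk&(V<60); k2=cv2.morphologyEx(k.astype(np.uint8),cv2.MORPH_OPEN,np.ones((3,3)))>0
    ends(w,d,.0065,n+" white"); ends(k2,d,.0065,n+" black"); ends(w|k2,d,.0065,n+" marker")
    p=roi(*R["p"])&(H>105)&(H<130)&(S>120); ends(p,d,.0055,n+" pen")
    dk=p&(V<np.median(V[p])); print("pen dark mid",plane(d,*np.argwhere(dk).mean(0)[::-1],.0055).round(3), "light", plane(d,*np.argwhere(p&~dk).mean(0)[::-1],.0055).round(3))
    f=roi(*R["f"])&(S<50)&(V>140); ends(f,d,.004,n+" forceps")
    # pot
    pr=roi(*{"scene":(240,135,315,232),"side":(205,195,285,305)}[n])&(z>.099)&(z<.112)
    pts=C[pr][:,:2]; A=np.c_[2*pts,np.ones(len(pts))]; so=np.linalg.lstsq(A,(pts**2).sum(1),rcond=None)[0]; print(n,"pot c",so[:2].round(4),"r",np.sqrt(so[2]+so[:2]@so[:2]).round(4),len(pts), "zmax",z[pr].max().round(3))
    # other objects
    for nm,(b) in dict(cork={"scene":(318,228,344,256),"side":(300,228,324,256)}[n],tin={"scene":(175,188,232,230),"side":(205,305,270,362)}[n]).items():
        r=roi(*b)&(z>.01)&(z<.05); print(nm,C[r][:,:2].mean(0).round(3),C[r].max(0).round(3))
    tall=(z>.02)&(x>.2)&(x<.75)&(y<.15)&(y>-.3)&(V<60)
    q=C[tall]
    for zz in np.arange(.02,.22,.03):
        s=q[(q[:,2]>=zz)&(q[:,2]<zz+.03)]
        if len(s): print("lamp/dark z",zz.round(2),len(s),s.min(0).round(3),s.max(0).round(3))
E
```

```text
scene white 489 ends [0.4533 0.1598] [0.4784 0.2525] mid [0.4659 0.2062] len 0.096 w 0.014
scene black 294 ends [0.4526 0.1601] [0.4393 0.1171] mid [0.446  0.1386] len 0.045 w 0.0162
scene marker 783 ends [0.44  0.117] [0.4791 0.2523] mid [0.4595 0.1847] len 0.1409 w 0.0162
scene pen 316 ends [0.6846 0.2244] [0.5606 0.139 ] mid [0.6226 0.1817] len 0.1506 w 0.0089
pen dark mid [0.599 0.167 0.005] light [0.642 0.194 0.005]
scene forceps 314 ends [0.4323 0.3812] [0.3523 0.2801] mid [0.3923 0.3307] len 0.129 w 0.0599
scene pot c [0.5694 0.3634] r 0.0418 579 zmax 0.107
cork [0.523 0.253] [0.54  0.267 0.026]
tin [0.509 0.461] [0.549 0.5   0.027]
lamp/dark z 0.02 1705 [ 0.471 -0.136  0.02 ] [0.65  0.062 0.05 ]
lamp/dark z 0.05 975 [ 0.464 -0.049  0.05 ] [0.614 0.081 0.08 ]
lamp/dark z 0.08 204 [0.488 0.008 0.081] [0.495 0.044 0.11 ]
lamp/dark z 0.11 230 [ 0.489 -0.014  0.111] [0.748 0.107 0.14 ]
lamp/dark z 0.14 254 [ 0.495 -0.025  0.14 ] [0.706 0.09  0.17 ]
lamp/dark z 0.17 232 [ 0.509 -0.026  0.17 ] [0.643 0.056 0.197]
side white 345 ends [0.4536 0.1505] [0.4787 0.2496] mid [0.4661 0.2001
[... 319 characters left out ...]
  0.005] light [0.63  0.18  0.005]
side forceps 1205 ends [0.3769 0.2795] [0.4249 0.3931] mid [0.4009 0.3363] len 0.1234 w 0.092
side pot c [0.5687 0.3653] r 0.0417 868 zmax 0.109
cork [0.524 0.26 ] [0.539 0.269 0.029]
tin [0.51  0.472] [0.549 0.501 0.029]
lamp/dark z 0.02 554 [ 0.483 -0.183  0.02 ] [0.673 0.074 0.05 ]
lamp/dark z 0.05 453 [ 0.469 -0.128  0.05 ] [0.647 0.083 0.08 ]
lamp/dark z 0.08 30 [0.487 0.016 0.08 ] [0.492 0.07  0.108]
lamp/dark z 0.11 125 [ 0.489 -0.296  0.11 ] [0.75  0.109 0.14 ]
lamp/dark z 0.14 143 [ 0.496 -0.281  0.14 ] [0.739 0.095 0.17 ]
lamp/dark z 0.17 215 [ 0.508 -0.024  0.17 ] [0.648 0.06  0.2  ]
lamp/dark z 0.2 2 [ 0.56  -0.002  0.2  ] [ 0.562 -0.001  0.2  ]
```

```bash
python3 - <<'E'
from h import *
a=cam("scene")["img"]; b=cam("side")["img"]
A=cv2.resize(a[250:330,205:275],None,fx=5,fy=5,interpolation=cv2.INTER_CUBIC)
B=cv2.resize(a[185:265,380:450],None,fx=5,fy=5,interpolation=cv2.INTER_CUBIC)
C=cv2.resize(b[180:330,245:405],None,fx=3.5,fy=3.5,interpolation=cv2.INTER_CUBIC)
cv2.imwrite("pics/z1.png",np.hstack([A,B])); cv2.imwrite("pics/z2.png",C)
E
```

```text
(no output)
```

View pics/z1.png

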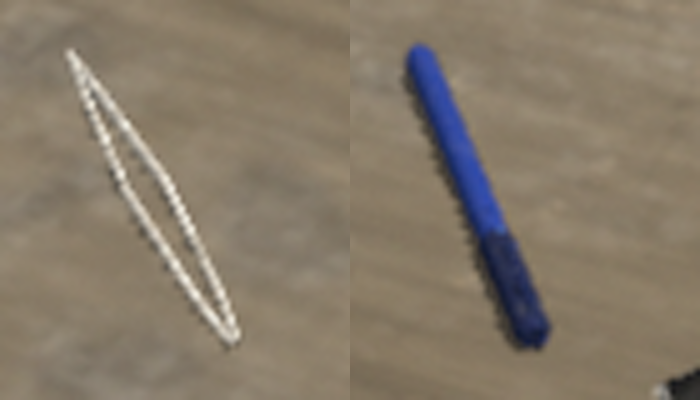

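View pics/z2.png

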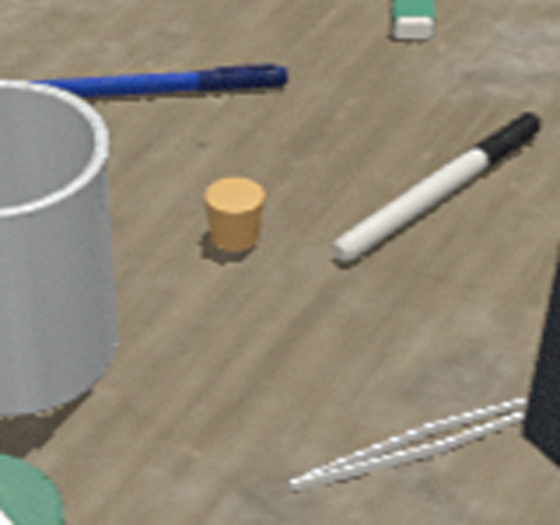

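Pen's dark cap is its near end (scene 416,250; zoom 530,335). Forceps tips in the scene at (219,260.5) and (251.5,318).

```bash
python3 - <<'E'
from h import *
d=cam("scene"); P=plane(d,np.array([219,251.5]),np.array([260.5,318]),.003); print(P.round(4),P.mean(0).round(4),np.linalg.norm(P[1]-P[0]),np.degrees(np.arctan2(*(P[0]-P[1])[1::-1])))
s=cam("side"); print(plane(s,245+292/3.5,180+485/3.5,.003).round(4)); print(proj(s,P).round(1))
from scipy.spatial.transform import Rotation as R
st=telemetry.get_state(); q=st["ee_rot"]; r=R.from_quat(q[[1,2,3,0]]); print(r.as_matrix().round(3))
E
```

```text
[[0.4306 0.3801 0.003 ]
 [0.3553 0.2789 0.003 ]] [0.393  0.3295 0.003 ] 0.1261965253864559 53.37454544759534
[0.4291 0.3779 0.003 ]
[[326.6 319.2]
 [407.9 292.4]]
[[-0.921  0.389 -0.   ]
 [ 0.389  0.921 -0.   ]
 [ 0.    -0.    -1.   ]]
```

```bash
python3 -m creep '{"slide":[[1,-0.84,-0.4],[1,-0.84,-0.4],[1,-0.84,-0.4],[1,-0.84,-0.4],[1,-0.84,-0.4],[1,-0.84,-0.4],[1,-0.84,-0.4],[1,-0.84,-0.4],[1,-0.84,-0.4],[1,-0.84,-0.4]],"twist":[[0,0,0.212],[0,0,0.212],[0,0,0.212],[0,0,0.212],[0,0,0.212],[0,0,0.212],[0,0,0.212],[0,0,0.212],[0,0,0.212],[0,0,0.212]],"fingers":[0,0,0,0,0,0,0,0,0,0]}' 30; python3 - <<'E'
from h import *
s=telemetry.get_state(); print(s["qpos"].round(4),s["position"].round(4))
cv2.imwrite("pics/w1.png",cam("wrist")["img"])
E
```

```text
clock: 1.45
position: [0.3739, 0.4037, 0.1714]
ee_rot: [0.0, -0.45, 0.893, 0.0]
contact_force: [0.1, -0.1, 0.6]
width: 0.043
[ 6.9710e-01  2.7940e-01  1.6549e+00  1.0000e-04  1.2071e+00 -1.8068e+00] [0.3739 0.4037 0.1714]
```

View pics/w1.png

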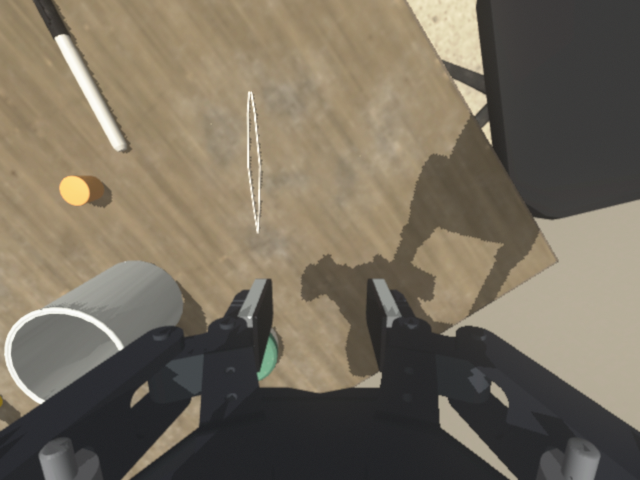

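```bash
python3 - <<'E'
from h import *
d=cam("wrist"); P=plane(d,np.array([250.,258]),np.array([92,233.5]),.003); print(P.round(4),P.mean(0).round(4),np.degrees(np.arctan2(*(P[1]-P[0])[1::-1])))
print(plane(d,np.array([121.,40]),np.array([149.,0]),.0065).round(4))
E
```

```text
[[0.3561 0.2806 0.003 ]
 [0.4299 0.3811 0.003 ]] [0.393  0.3309 0.003 ] 53.737236655970854
[[0.4767 0.2495 0.0065]
 [0.4458 0.1306 0.0065]]
```

```bash
python3 -m creep '{"slide":[[0.305,-0.25,-0.3],[0.305,-0.25,-0.6],[0.305,-0.25,-0.8],[0.305,-0.25,-1],[0.305,-0.25,-1],[0.305,-0.25,-1]],"twist":[[0,0,0],[0,0,0],[0,0,0],[0,0,0],[0,0,0],[0,0,0]],"fingers":[0,0,-0.3,-0.5,-0.5,-0.5]}' 30; python3 -m creep '{"slide":[[0,0,-0.06],[0,0,-0.125],[0,0,-0.125]],"twist":[[0,0,0],[0,0,0],[0,0,0]],"fingers":[-0.5,-0.5,-0.5]}' 30; python3 - <<'E'
from h import *
s=telemetry.get_state(); print(s["qpos"].round(4),s["position"].round(4),s["contact_force"])
cv2.imwrite("pics/w2.png",cam("wrist")["img"])
E
```

```text
clock: 2.15
position: [0.4198, 0.3664, 0.0216]
ee_rot: [-0.0, -0.449, 0.894, 0.0]
contact_force: [0.7, -0.9, -0.1]
width: 0.0212
clock: 2.45
position: [0.4191, 0.3661, 0.0023]
ee_rot: [-0.0, -0.449, 0.893, 0.0]
contact_force: [-0.6, -0.3, -0.3]
width: 0.0214
[ 5.9290e-01  4.7050e-01  1.8504e+00  1.0000e-04  8.2130e-01 -1.9103e+00] [0.4191 0.3661 0.0023] [-0.57268595 -0.30493896 -0.28435709]
```

View pics/w2.png

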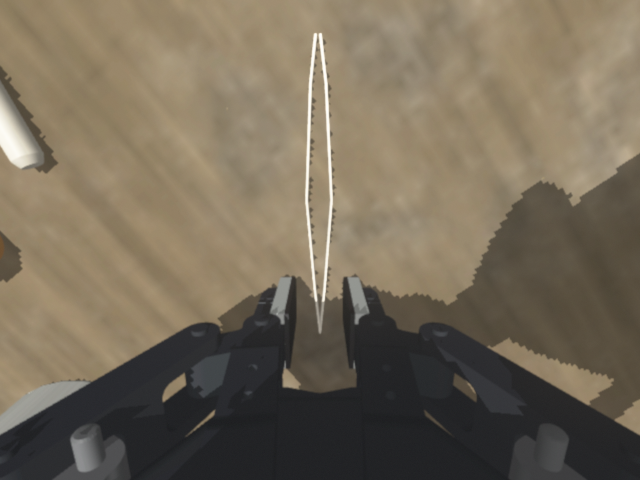

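Fingers straddle the forceps (tip at 320,332), well centred. Closing and lifting.

```bash
python3 -m creep '{"slide":[[0,0,0],[0,0,0],[0,0,0],[0,0,0],[0,0,0.2],[0,0,0.5],[0,0,0.8],[0,0,1],[0,0,1]],"twist":[[0,0,0],[0,0,0],[0,0,0],[0,0,0],[0,0,0],[0,0,0],[0,0,0],[0,0,0],[0,0,0]],"fingers":[-1,-1,-1,-1,-1,-1,-1,-1,-1]}' 40; python3 -m creep '{"slide":[[0,0,0.2],[0,0,0.4],[0,0,0.6],[0,0,0.6],[0,0,0.6]],"twist":[[-0.02,0.02,0],[-0.04,0.03,0],[-0.06,0.045,0],[-0.08,0.06,0],[-0.08,0.06,0]],"fingers":[-1,-1,-1,-1,-1]}'; python3 - <<'E'
from h import *
from scipy.spatial.transform import Rotation as R
s=telemetry.get_state(); print(s["qpos"].round(4),s["position"].round(4),s["contact_force"]); q=s["ee_rot"]; print(R.from_quat(q[[1,2,3,0]]).as_matrix().round(3))
cv2.imwrite("pics/s3.png",np.hstack([cv2.resize(cam("scene")["img"],(400,300)),cv2.resize(cam("side")["img"],(400,300))]))
E
```

```text
clock: 3.4
position: [0.4223, 0.368, 0.1576]
ee_rot: [0.005, -0.449, 0.893, 0.001]
contact_force: [1.0, -0.6, 0.4]
width: 0.0094
clock: 3.9
position: [0.4206, 0.3676, 0.2399]
ee_rot: [-0.279, -0.428, 0.849, -0.138]
contact_force: [0.1, -0.6, -1.8]
width: 0.0096
[ 0.6863  0.6079  1.1064 -0.1592  2.0415 -1.8451] [0.4206 0.3676 0.2399] [ 0.11440876 -0.5578589  -1.79157196]
[[-0.479 -0.803 -0.355]
 [-0.648  0.596 -0.473]
 [ 0.592  0.004 -0.806]]
```

View pics/s3.png

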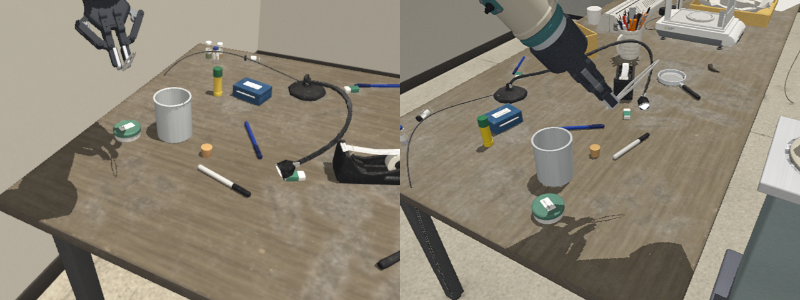

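The first tilt went the wrong way (free end up), but it shows that j4>0 means the tool swings left. Working out the turn needed.

```bash
cat >> h.py <<'E'
from scipy.spatial.transform import Rotation as R
def curR():
    q=telemetry.get_state()["ee_rot"]; return R.from_quat(q[[1,2,3,0]])
def target(az,down,flip=1):
    az=np.radians(az);dn=np.radians(down); h=np.array([np.cos(az),np.sin(az),0]); l=np.array([-h[1],h[0],0])*flip
    a=np.cos(dn)*h-np.sin(dn)*np.array([0,0,1]); return R.from_matrix(np.c_[np.cross(l,a),l,a])
def twist(Rt,Rc=None):
    return (Rt*(Rc or curR()).inv()).as_rotvec()/(2*np.pi)
E
python3 - <<'E'
from h import *
for dn in (90,60,20):
    for f in (1,-1): print(dn,f,twist(target(58,dn,f)).round(4))
print((np.array([.5605,.379,.26])-telemetry.get_state()["position"])/.15)
E
```

```text
90 1 [ 0.083  -0.0575  0.0121]
90 -1 [-0.0867 -0.1252 -0.4637]
60 1 [ 0.1519 -0.1044  0.0109]
60 -1 [-0.0161 -0.0216 -0.4866]
20 1 [ 0.2438 -0.1669  0.0082]
20 -1 [ 0.0787  0.1173 -0.4667]
[0.93666711 0.07945364 0.14564551]
```

```bash
python3 -m creep '{"slide":[[0,0,0.15],[0,0,0.15],[0,0,0.15],[0,0,0.15],[0,0,0.15],[0.2,0.02,0.15],[0.3,0.03,0.15],[0.4,0.04,0.15],[0.5,0.05,0.15],[0.6,0.06,0.15],[0.7,0.07,0.15],[0.8,0.08,0.15],[0.936,0.08,0.15],[0.936,0.08,0.15],[0.936,0.08,0.15],[0.936,0.08,0.15]],"twist":[[0.244,-0.167,0.008],[0.244,-0.167,0.008],[0.244,-0.167,0.008],[0.244,-0.167,0.008],[0.244,-0.167,0.008],[0.244,-0.167,0.008],[0.244,-0.167,0.008],[0.244,-0.167,0.008],[0.244,-0.167,0.008],[0.244,-0.167,0.008],[0.244,-0.167,0.008],[0.244,-0.167,0.008],[0.244,-0.167,0.008],[0.244,-0.167,0.008],[0.244,-0.167,0.008],[0.244,-0.167,0.008]],"fingers":[-1,-1,-1,-1,-1,-1,-1,-1,-1,-1,-1,-1,-1,-1,-1,-1]}'; python3 - <<'E'
from h import *
s=telemetry.get_state(); print(s["qpos"].round(3),s["position"].round(4),s["contact_force"].round(1),s["width"]); print(curR().as_matrix().round(3), twist(target(58,20)).round(4))
cv2.imwrite("pics/s4.png",np.hstack([cv2.resize(cam("scene")["img"],(400,300)),cv2.resize(cam("side")["img"],(400,300))]))
E
```

```text
clock: 5.6
position: [0.5329, 0.4489, 0.3729]
ee_rot: [0.427, -0.368, 0.801, 0.203]
contact_force: [-0.3, -0.6, 0.7]
width: 0.0094
[ 0.394  0.025  1.872  0.929  0.502 -2.704] [0.5329 0.4489 0.3729] [-0.3 -0.6  0.7] 0.009428499198718424
[[-0.365 -0.763  0.534]
 [-0.416  0.647  0.639]
 [-0.833  0.011 -0.553]] [ 0.0294 -0.0237  0.0227]
```

View pics/s4.png

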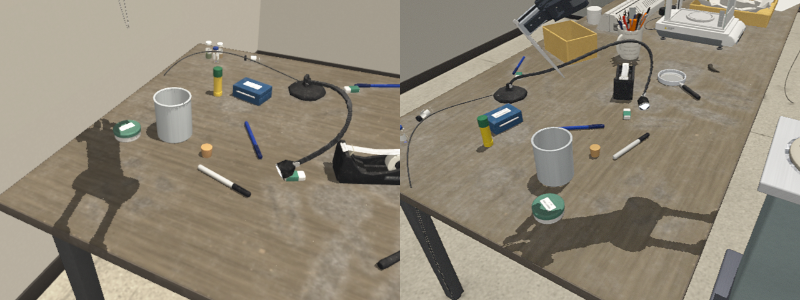

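```bash
cat > kin.py <<'E'
import numpy as np
from scipy.optimize import least_squares
from scipy.spatial.transform import Rotation as R
D=[([1.0500,.27657,1.50614,0,1.36069,-.12102],[.22354,.52919,.23045],None),
([.6971,.2794,1.6549,.0001,1.2071,-1.8068],[.3739,.4037,.1714],None),
([.5929,.4705,1.8504,.0001,.8213,-1.9103],[.4191,.3661,.0023],None),
([.6863,.6079,1.1064,-.1592,2.0415,-1.8451],[.4206,.3676,.2399],[[-.479,-.803,-.355],[-.648,.596,-.473],[.592,.004,-.806]]),
([.394,.025,1.872,.929,.502,-2.704],[.5329,.4489,.3729],[[-.365,-.763,.534],[-.416,.647,.639],[-.833,.011,-.553]])]
def fk(q,p):
    h,L1,L2,L3,lat,e,b,x0=p
    A=R.from_euler('z',q[0]); B=A*R.from_euler('y',q[1]); C=A*R.from_euler('y',q[1]+q[2]); W=C*R.from_euler('z',-q[3]); T=W*R.from_euler('y',q[4]); E=T*R.from_euler('z',q[5])*R.from_euler('z',np.pi)
    pos=np.array([0,0,h])+A.apply([x0,lat,0])+B.apply([0,0,L1])+C.apply([e,0,L2])+T.apply([b,0,L3])
    return pos,E
if __name__=="__main__":
    def res(p): return np.concatenate([fk(q,p)[0]-t for q,t,_ in D])
    o=least_squares(res,[.2,.35,.35,.25,.07,0,0,0]); print(o.x.round(4),np.abs(o.fun).max())
    for q,t,M in D:
        E=fk(q,o.x)[1].as_matrix(); print(E.round(3).tolist(),M)
E
python3 kin.py
```

```text
[ 0.3767  0.0382  0.516   0.1267  0.0617 -0.0958 -0.205  -0.1258] 0.08169580741217403
[[0.389, 0.921, -0.001], [0.921, -0.389, -0.002], [-0.002, -0.0, -1.0]] None
[[-0.803, 0.595, 0.0], [0.595, 0.803, 0.0], [-0.0, 0.0, -1.0]] None
[[-0.803, 0.596, -0.0], [0.596, 0.803, -0.0], [0.0, -0.001, -1.0]] None
[[-0.744, 0.401, -0.534], [0.594, 0.763, -0.255], [0.306, -0.507, -0.806]] [[-0.479, -0.803, -0.355], [-0.648, 0.596, -0.473], [0.592, 0.004, -0.806]]
[[-0.476, -0.293, 0.829], [-0.612, 0.788, -0.073], [-0.632, -0.542, -0.554]] [[-0.365, -0.763, 0.534], [-0.416, 0.647, 0.639], [-0.833, 0.011, -0.553]]
```

```bash
sed -i "s/'z',-q\[3\]/'z',q[3]/; s/'z',np.pi)/'z',np.pi\/2)/; s/lat,e,b,x0=p/lat,e,b,x0,w=p/; s/T.apply(\[b,0,L3\])/W.apply([0,w,0])+T.apply([b,0,L3])/; s/.07,0,0,0\]/.07,0,0,0,0]/" kin.py; python3 kin.py
```

```text
[ 1.367e-01  6.306e-01  4.213e-01  3.649e-01  6.900e-02  6.060e-02
  0.000e+00 -4.000e-04  4.000e-04] 6.195779499929e-05
[[-0.921, 0.389, -0.001], [0.389, 0.921, -0.002], [0.0, -0.002, -1.0]] None
[[-0.595, -0.803, 0.0], [-0.803, 0.595, 0.0], [-0.0, 0.0, -1.0]] None
[[-0.596, -0.803, -0.001], [-0.803, 0.596, -0.0], [0.001, 0.0, -1.0]] None
[[-0.479, -0.803, -0.355], [-0.648, 0.596, -0.473], [0.592, 0.004, -0.806]] [[-0.479, -0.803, -0.355], [-0.648, 0.596, -0.473], [0.592, 0.004, -0.806]]
[[-0.365, -0.763, 0.534], [-0.417, 0.646, 0.639], [-0.833, 0.011, -0.554]] [[-0.365, -0.763, 0.534], [-0.416, 0.647, 0.639], [-0.833, 0.011, -0.553]]
```

```bash
cat >> kin.py <<'E'
P=[.1367,.6306,.4213,.3649,.069,.0606,0,-.0004,.0004]
lo=np.array([-2.89,-.75,.22,-1.18,.11,-2.7]);hi=np.array([2.89,2.08,2.7,4.32,2.71,2.7])
def ik(pos,Rt,n=12,seed=0,marg=.03):
    rng=np.random.default_rng(seed); S=[]
    def f(q):
        p,E=fk(q,P); return np.r_[(p-pos)*5,(Rt*E.inv()).as_rotvec()]
    l=lo+marg;h_=hi-marg
    for _ in range(n):
        q0=np.clip([np.arctan2(pos[1],pos[0])+rng.normal()*.4,rng.uniform(-.7,1.5),rng.uniform(.3,2.6),rng.uniform(-1.1,4.2),rng.uniform(.2,2.6),rng.uniform(-2.6,2.6)],l+.01,h_-.01)
        o=least_squares(f,q0,bounds=(l,h_))
        if np.abs(o.fun).max()<2e-3 and not any(np.abs(o.x-s).max()<.05 for s in S): S.append(o.x)
    return S
E
sed -i 's/^if __name__/import sys\nif len(sys.argv)>9 and __name__/' kin.py
python3 - <<'E'
from h import *; from kin import *
for az in range(-90,200,20):
  for dn in (10,25,40):
    for z in (.11,):
      for s in ik(np.array([.569,.364,z]),target(az,dn,1),8): print(az,dn,s.round(2))
E
```

```text
-90 10 [ 0.83  1.12  0.91 -0.95  2.18  0.73]
-90 25 [ 0.81  0.99  0.96 -0.78  2.03  0.77]
-90 40 [ 0.77  0.87  1.05 -0.61  1.86  0.79]
-70 10 [ 0.92  1.    1.22 -1.06  1.9   0.79]
-70 25 [ 0.89  0.88  1.25 -0.91  1.75  0.74]
-70 40 [ 0.84  0.76  1.28 -0.74  1.59  0.67]
-50 25 [ 0.95  0.77  1.54 -1.08  1.46  0.76]
-50 40 [ 0.88  0.66  1.53 -0.89  1.31  0.59]
-30 40 [ 0.88  0.55  1.77 -1.1   1.01  0.55]
10 10 [0.76 0.76 2.4  3.73 1.42 1.58]
10 25 [0.72 0.52 2.31 3.8  0.88 1.36]
10 40 [0.66 0.38 2.15 4.25 0.41 0.83]
30 10 [0.4  0.81 2.54 3.02 1.6  1.55]
30 25 [0.41 0.51 2.41 3.01 0.91 1.6 ]
30 40 [0.43 0.34 2.22 2.89 0.3  1.75]
50 10 [0.06 0.77 2.46 2.34 1.46 1.51]
50 25 [0.12 0.51 2.35 2.26 0.94 1.81]
50 40 [0.2  0.36 2.18 1.84 0.52 2.36]
70 10 [-0.1   0.75  2.22  1.79  1.36  1.74]
70 25 [-0.03  0.56  2.15  1.66  1.05  2.05]
70 40 [0.07 0.43 2.03 1.34 0.8  2.5 ]
90 10 [-0.11  0.79  1.93  1.4   1.46  2.  ]
90 25 [-0.06  0.64  1.9   1.26  1.25  2.22]
90 40 [0.03 0.52 1.83 1.05 1.09 2.5 ]
110 10 [-0.06  0.87  1.62  1.14  1.67  2.17]
110 25 [-0.02  0.74  1.61  1.01  1.51  2.3 ]
110 40 [0.05 0.63 1.59 0.84 1.36 2.46]
130 10 [0.02 0.97 1.3  0.97 1.93 2.26]
130 25 [0.05 0.85 1.32 0.83 1.78 2.31]
130 40 [0.11 0.74 1.35 0.69 1.63 2.38]
150 10 [0.13 1.09 0.99 0.84 2.21 2.3 ]
150 25 [0.15 0.97 1.04 0.69 2.06 2.26]
150 40 [0.19 0.84 1.11 0.55 1.88 2.26]
170 10 [0.24 1.2  0.69 0.73 2.5  2.27]
170 25 [0.26 1.07 0.77 0.54 2.32 2.15]
170 40 [0.28 0.93 0.9  0.4  2.09 2.08]
190 25 [0.37 1.16 0.55 0.31 2.53 1.91]
190 40 [0.38 1.   0.73 0.2  2.25 1.83]
```

The j6 range blocks this grasp sense; laying the forceps back and gripping with a half-turned jaw gives comfortable joints. First back to vertical.

```bash
python3 - <<'E'
from h import *
print(twist(target(53.6,90,1)).round(4), ((np.array([.4191,.3661,.2])-telemetry.get_state()["position"])/.15).round(3))
E
```

```text
[-0.1241  0.0963  0.0107] [-0.759 -0.554 -1.162]
```

```bash
python3 -m creep '{"slide":[[0,0,0],[0,0,0],[0,0,0],[0,0,0],[-0.3,-0.2,-0.3],[-0.5,-0.4,-0.6],[-0.76,-0.55,-0.9],[-0.76,-0.55,-0.9],[-0.76,-0.55,-0.9]],"twist":[[-0.124,0.096,0.011],[-0.124,0.096,0.011],[-0.124,0.096,0.011],[-0.124,0.096,0.011],[-0.124,0.096,0.011],[-0.124,0.096,0.011],[-0.124,0.096,0.011],[-0.124,0.096,0.011],[-0.124,0.096,0.011]],"fingers":[-1,-1,-1,-1,-1,-1,-1,-1,-1]}'; python3 - <<'E'
from h import *
s=telemetry.get_state(); print(s["qpos"].round(3),s["position"].round(4))
print(twist(target(53.6,90,1)).round(4), ((np.array([.4191,.3661,.03])-telemetry.get_state()["position"])/.15).round(3))
E
```

```text
clock: 6.6
position: [0.4113, 0.3613, 0.2295]
ee_rot: [-0.011, -0.452, 0.892, -0.002]
contact_force: [0.3, -0.2, -0.2]
width: 0.0098
[ 5.940e-01  2.480e-01  1.549e+00 -1.000e-03  1.367e+00 -1.914e+00] [0.4113 0.3613 0.2295]
[ 0.0021 -0.003  -0.0004] [ 0.052  0.032 -1.33 ]
```

```bash
python3 -m creep '{"slide":[[0.05,0.03,-0.3],[0.05,0.03,-0.6],[0.05,0.03,-0.9],[0.05,0.03,-1],[0.05,0.03,-1],[0.05,0.03,-1]],"twist":[[0.002,-0.003,0],[0.002,-0.003,0],[0.002,-0.003,0],[0.002,-0.003,0],[0.002,-0.003,0],[0.002,-0.003,0]],"fingers":[-1,-1,-1,-1,-1,-1]}'; python3 - <<'E'
from h import *
s=telemetry.get_state(); print(s["position"].round(4))
print(twist(target(53.6,90,1)).round(4), ((np.array([.4191,.3661,.003])-telemetry.get_state()["position"])/.15).round(3))
E
```

```text
clock: 7.2
position: [0.4282, 0.3712, 0.0882]
ee_rot: [0.012, -0.451, 0.892, 0.001]
contact_force: [0.5, 0.7, 0.9]
width: 0.0095
[0.4282 0.3712 0.0882]
[-0.002   0.0032 -0.0001] [-0.061 -0.034 -0.568]
```

```bash
python3 -m creep '{"slide":[[-0.06,-0.035,-0.2],[-0.06,-0.035,-0.4],[-0.06,-0.035,-0.5],[-0.06,-0.035,-0.5],[-0.06,-0.035,-0.5]],"twist":[[-0.002,0.003,0],[-0.002,0.003,0],[-0.002,0.003,0],[-0.002,0.003,0],[-0.002,0.003,0]],"fingers":[-1,-1,-1,-1,-1]}'; python3 - <<'E'
from h import *
s=telemetry.get_state(); print(s["position"].round(4))
print(twist(target(53.6,90,1)).round(4), ((np.array([.4191,.3661,.003])-telemetry.get_state()["position"])/.15).round(3))
cv2.imwrite("pics/s5.png",cam("side")["img"][230:400,250:450].repeat(3,0).repeat(3,1))
cv2.imwrite("pics/w5.png",cam("wrist")["img"])
E
```

```text
clock: 7.7
position: [0.4195, 0.3662, 0.0139]
ee_rot: [0.001, -0.451, 0.892, -0.0]
contact_force: [0.1, -0.2, -0.8]
width: 0.0094
[0.4195 0.3662 0.0139]
[-0.0001  0.0004 -0.0001] [-0.003 -0.001 -0.073]
```

View pics/s5.png

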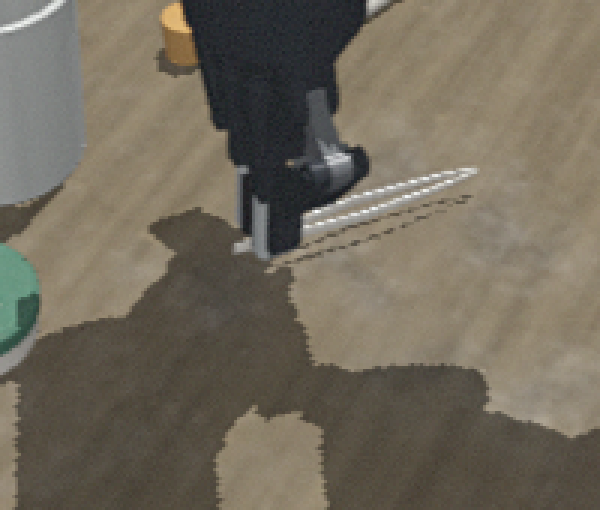

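View pics/w5.png

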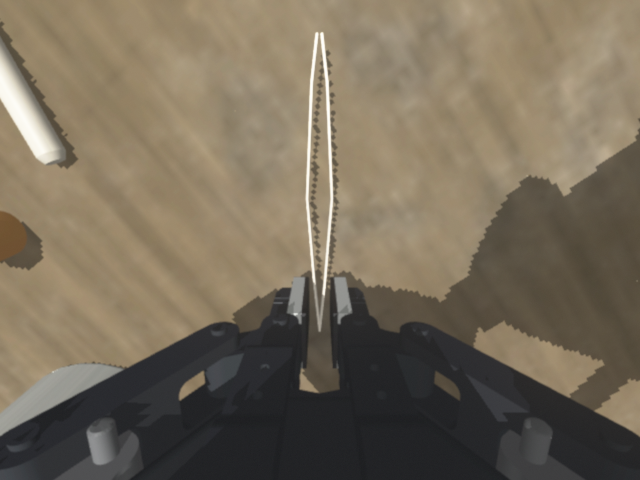

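Forceps still held level. Put down, release, rise, and spin the jaw -180°.

```bash
python3 -m creep '{"slide":[[0,0,-0.04],[0,0,-0.074],[0,0,-0.074],[0,0,-0.074],[0,0,-0.074],[0,0,0.1],[0,0,0.3]],"twist":[[0,0,0],[0,0,0],[0,0,0],[0,0,0],[0,0,0],[0,0,0],[0,0,0]],"fingers":[-1,-1,-1,-0.5,-0.5,-0.5,-0.5]}'; python3 -m creep '{"slide":[[0,0,0],[0,0,0],[0,0,0],[0,0,0],[0,0,0],[0,0,0],[0,0,0],[0,0,0],[0,0,0],[0,0,0],[0,0,0]],"twist":[[0,0,-0.26],[0,0,-0.26],[0,0,-0.26],[0,0,-0.26],[0,0,-0.26],[0,0,-0.26],[0,0,-0.26],[0,0,-0.26],[0,0,-0.26],[0,0,-0.26],[0,0,-0.26]],"fingers":[-0.5,-0.5,-0.5,-0.5,-0.5,-0.5,-0.5,-0.5,-0.5,-0.5,-0.5]}';  python3 -m creep '{"slide":[[0,0,0],[0,0,0],[0,0,0],[0,0,0],[0,0,0],[0,0,0],[0,0,0],[0,0,0],[0,0,0],[0,0,0],[0,0,0]],"twist":[[0,0,-0.24],[0,0,-0.24],[0,0,-0.24],[0,0,-0.24],[0,0,-0.24],[0,0,-0.24],[0,0,-0.24],[0,0,-0.24],[0,0,-0.24],[0,0,-0.24],[0,0,-0.24]],"fingers":[-0.5,-0.5,-0.5,-0.5,-0.5,-0.5,-0.5,-0.5,-0.5,-0.5,-0.5]}'; python3 - <<'E'
from h import *
s=telemetry.get_state(); print(s["qpos"].round(3),s["position"].round(4))
print(twist(target(53.6,90,-1)).round(4), ((np.array([.4191,.3661,.0025])-telemetry.get_state()["position"])/.15).round(3))
d=cam("wrist"); cv2.imwrite("pics/w6.png",d["img"])
s=cam("scene"); cv2.imwrite("pics/s6.png",s["img"][230:340,190:290].repeat(5,0).repeat(5,1))
E
```

```text
clock: 8.5
position: [0.4166, 0.3643, 0.0561]
ee_rot: [-0.003, -0.451, 0.892, -0.001]
contact_force: [-0.7, -0.1, -0.0]
width: 0.0215
clock: 9.6
position: [0.4176, 0.365, 0.0566]
ee_rot: [-0.001, 0.344, 0.939, -0.0]
contact_force: [-0.0, -0.5, 0.3]
width: 0.0211
clock: 10.7
position: [0.4176, 0.365, 0.0566]
ee_rot: [-0.0, 0.892, 0.451, 0.0]
contact_force: [0.1, -0.3, 0.1]
width: 0.0213
[5.920e-01 3.990e-01 1.799e+00 1.000e-03 9.440e-01 1.226e+00] [0.4176 0.365  0.0566]
[-0.0001 -0.     -0.0001] [ 0.01   0.007 -0.361]
```

View pics/w6.png

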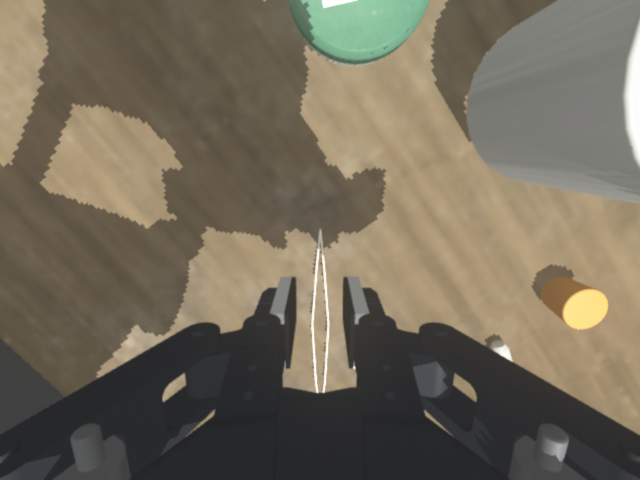

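View pics/s6.png

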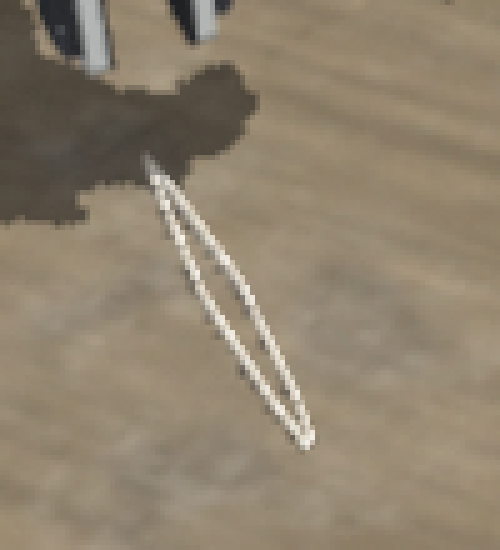

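```bash
python3 -m creep '{"slide":[[0.01,0.007,-0.2],[0.01,0.007,-0.36],[0.01,0.007,-0.36],[0.01,0.007,-0.36],[0.01,0.007,-0.36],[0.01,0.007,-0.36],[0.01,0.007,-0.36],[0.01,0.007,-0.1],[0.01,0.007,0.2],[0.01,0.007,0.5],[0.01,0.007,0.8],[0.01,0.007,1],[0.01,0.007,1]],"twist":[[0,0,0],[0,0,0],[0,0,0],[0,0,0],[0,0,0],[0,0,0],[0,0,0],[0,0,0],[0,0,0],[0,0,0],[0,0,0],[0,0,0],[0,0,0]],"fingers":[-0.5,-0.5,-0.5,-1,-1,-1,-1,-1,-1,-1,-1,-1,-1]}' 50; python3 - <<'E'
from h import *; from kin import *
s=telemetry.get_state(); print(s["qpos"].round(3),s["position"].round(4))
print(twist(target(60,20,-1)).round(4), ((np.array([.5605,.379,.25])-telemetry.get_state()["position"])/.15).round(3))
for z in (.25,.11): print([x.round(2) for x in ik(np.array([.5605,.379,z]),target(60,20,-1))])
E
```

```text
clock: 12.1
position: [0.4218, 0.368, 0.2128]
ee_rot: [-0.001, 0.892, 0.451, 0.006]
contact_force: [0.9, 0.1, -0.8]
width: 0.0091
[5.930e-01 2.570e-01 1.578e+00 1.000e-03 1.293e+00 1.226e+00] [0.4218 0.368  0.2128]
[ 0.1615 -0.105   0.0157] [0.925 0.074 0.248]
[array([ 0.03,  0.28,  2.19,  1.79,  0.96, -0.87])]
[array([ 0.03,  0.6 ,  2.31,  2.04,  1.11, -1.35])]
```

```bash
python3 -m creep '{"slide":[[0.1,0,0.1],[0.2,0,0.25],[0.3,0,0.25],[0.4,0.02,0.25],[0.5,0.04,0.25],[0.6,0.05,0.25],[0.7,0.06,0.25],[0.8,0.07,0.25],[0.9,0.07,0.25],[0.925,0.074,0.25],[0.925,0.074,0.25],[0.925,0.074,0.25],[0.925,0.074,0.25]],"twist":[[0.017,-0.01,0.002],[0.034,-0.021,0.003],[0.051,-0.031,0.005],[0.068,-0.042,0.006],[0.085,-0.053,0.007],[0.102,-0.065,0.009],[0.119,-0.077,0.011],[0.136,-0.088,0.013],[0.153,-0.1,0.015],[0.1615,-0.105,0.0157],[0.1615,-0.105,0.0157],[0.1615,-0.105,0.0157],[0.1615,-0.105,0.0157]],"fingers":[-1,-1,-1,-1,-1,-1,-1,-1,-1,-1,-1,-1,-1]}'; python3 - <<'E'
from h import *
s=telemetry.get_state(); print(s["qpos"].round(3),s["position"].round(4),s["width"])
print(twist(target(60,20,-1)).round(4), ((np.array([.5605,.379,.25])-telemetry.get_state()["position"])/.15).round(3))
cv2.imwrite("pics/s7.png",np.hstack([cv2.resize(cam("scene")["img"],(400,300)),cv2.resize(cam("side")["img"],(400,300))]))
E
```

```text
clock: 13.4
position: [0.5573, 0.3763, 0.2412]
ee_rot: [-0.286, 0.714, 0.41, 0.49]
contact_force: [0.2, -0.8, -0.2]
width: 0.0092
[ 0.029  0.289  2.191  1.776  0.951 -0.864] [0.5573 0.3763 0.2412] 0.009236375105676703
[ 0.0015 -0.0021 -0.0002] [0.021 0.018 0.059]
```

View pics/s7.png

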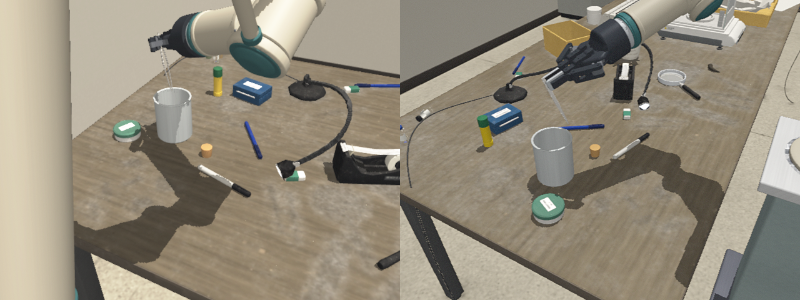

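Forceps now hang above the pot. A closer check of the lower tip against the pot before descending.

```bash
python3 - <<'E'
from h import *
s=telemetry.get_state(); M=curR().as_matrix(); tip=s["position"]+M[:,0]*-.1075-M[:,2]*.001; alt=s["position"]+M[:,0]*.1075
print(tip.round(4),alt.round(4))
out=[]
for n in("scene","side"):
    d=cam(n); im=d["img"].copy()
    for p in (tip,alt): cv2.circle(im,tuple(int(v) for v in proj(d,p)),2,(0,0,255),-1)
    c=proj(d,np.array([.569,.3645,.06])).astype(int); out.append(cv2.resize(im[max(0,c[1]-140):c[1]+60,max(c[0]-80,0):c[0]+80],None,fx=2.4,fy=2.4))
cv2.imwrite("pics/s8.png",np.hstack(out))
E
```

```text
[0.5382 0.3435 0.1435] [0.577  0.4101 0.3443]
```

View pics/s8.png

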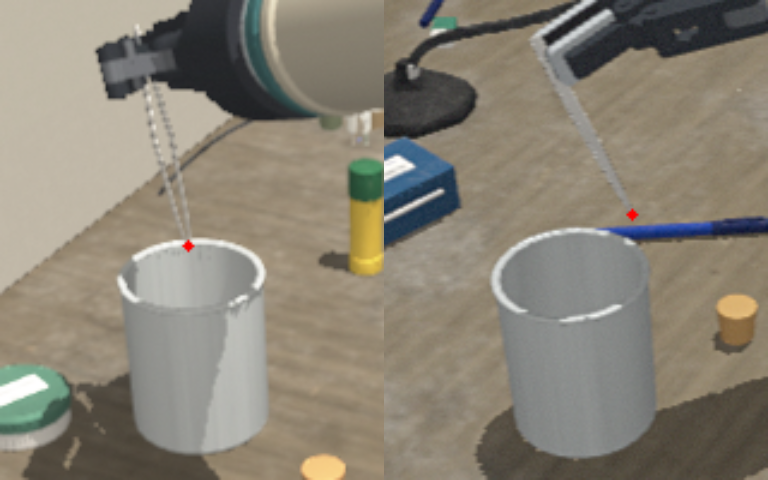

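```bash
python3 -m creep '{"slide":[[0.108,0.027,0],[0.108,0.027,-0.1],[0.108,0.027,-0.3],[0.108,0.027,-0.5],[0.108,0.027,-0.7],[0.108,0.027,-0.8],[0.108,0.027,-0.8]],"twist":[[0.001,-0.002,0],[0.001,-0.002,0],[0.001,-0.002,0],[0.001,-0.002,0],[0.001,-0.002,0],[0.001,-0.002,0],[0.001,-0.002,0]],"fingers":[-1,-1,-1,-1,-1,-1,-1]}'; python3 - <<'E'
from h import *
s=telemetry.get_state(); M=curR().as_matrix(); tip=s["position"]+M[:,0]*-.1075-M[:,2]*.001
print(s["qpos"].round(3),s["position"].round(4),s["contact_force"].round(1),tip.round(4))
print(twist(target(60,20,-1)).round(4))
out=[]
for n in("scene","side"):
    d=cam(n); im=d["img"].copy()
    c=proj(d,np.array([.569,.3645,.06])).astype(int); out.append(cv2.resize(im[max(0,c[1]-140):c[1]+60,max(c[0]-80,0):c[0]+80],None,fx=2.4,fy=2.4))
cv2.imwrite("pics/s9.png",np.hstack(out))
E
```

```text
clock: 14.3
position: [0.5751, 0.3816, 0.122]
ee_rot: [-0.286, 0.709, 0.412, 0.497]
contact_force: [-0.1, 0.1, 0.0]
width: 0.0094
[ 0.038  0.569  2.27   2.01   1.074 -1.283] [0.5751 0.3816 0.122 ] [-0.1  0.1  0. ] [0.5566 0.3486 0.0214]
[ 0.0005  0.0004 -0.0005]
```

View pics/s9.png

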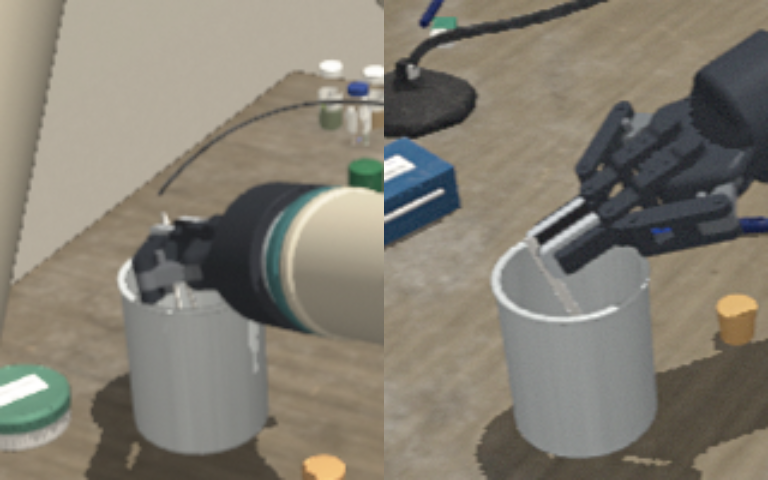

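```bash
python3 -m creep '{"slide":[[-0.01,0,-0.05],[-0.01,0,-0.095],[-0.01,0,-0.095],[-0.01,0,-0.095],[-0.01,0,-0.095],[-0.01,0,-0.095]],"twist":[[0,0,0],[0,0,0],[0,0,0],[0,0,0],[0,0,0],[0,0,0]],"fingers":[-1,-1,-1,-0.6,-0.6,-0.6]}'; python3 -m creep '{"slide":[[-0.06,-0.11,0.05],[-0.19,-0.33,0.14],[-0.31,-0.54,0.23],[-0.35,-0.6,0.6],[-0.35,-0.6,0.8],[-0.35,-0.6,0.8]],"twist":[[0,0,0],[0,0,0],[0,0,0],[0,0,0],[0,0,0],[0,0,0]],"fingers":[-0.6,-0.6,-0.6,-0.6,-0.6,-0.6]}'; python3 - <<'E'
from h import *
s=telemetry.get_state(); print(s["qpos"].round(3),s["position"].round(4),s["contact_force"].round(1))
out=[]
for n in("scene","side"):
    d=cam(n); im=d["img"].copy()
    c=proj(d,np.array([.569,.3645,.06])).astype(int); out.append(cv2.resize(im[max(0,c[1]-140):c[1]+60,max(c[0]-80,0):c[0]+80],None,fx=2.4,fy=2.4))
cv2.imwrite("pics/s10.png",np.hstack(out))
E
```

```text
clock: 15.0
position: [0.573, 0.3814, 0.1108]
ee_rot: [-0.285, 0.707, 0.412, 0.498]
contact_force: [0.6, -0.2, 0.7]
width: 0.0173
clock: 15.6
position: [0.5215, 0.2909, 0.236]
ee_rot: [-0.283, 0.705, 0.413, 0.502]
contact_force: [0.7, -0.5, -0.4]
width: 0.0172
[-0.217  0.263  2.304  1.637  1.118 -0.975] [0.5215 0.2909 0.236 ] [ 0.7 -0.5 -0.4]
```

View pics/s10.png

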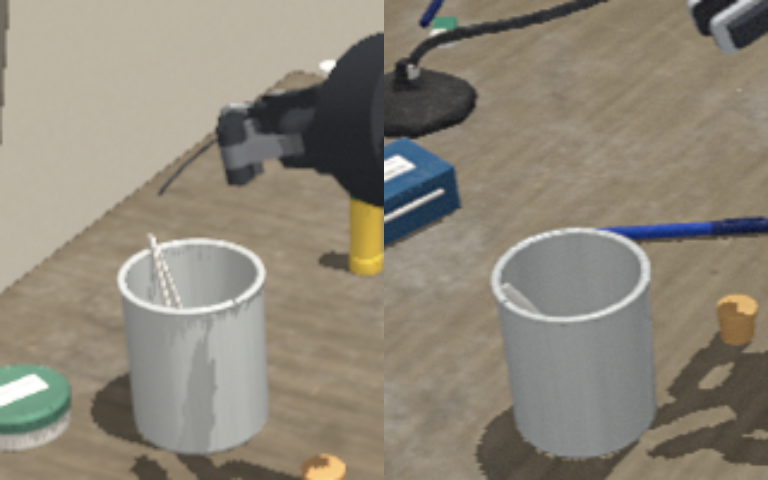

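Forceps stand in the pot, leaning to its left rim. Next the marker: back to vertical above it.

```bash
python3 - <<'E'
from h import *; from kin import *
print(twist(target(74,90,-1)).round(4), ((np.array([.4732,.2301,.12])-telemetry.get_state()["position"])/.15).round(3))
for z in (.12,.003): print([x.round(2) for x in ik(np.array([.4732,.2301,z]),target(74,90,-1))])
E
```

```text
[-0.1792  0.0772  0.0325] [-0.314 -0.407 -0.744]
[array([ 0.32,  0.29,  1.78, -0.  ,  1.07,  0.6 ])]
[array([ 0.32,  0.44,  1.92, -0.  ,  0.79,  0.6 ])]
```

```bash
python3 -m creep '{"slide":[[-0.05,-0.05,0],[-0.1,-0.1,0],[-0.1,-0.15,0],[-0.2,-0.2,0],[-0.3,-0.3,0],[-0.314,-0.407,-0.2],[-0.314,-0.407,-0.4],[-0.314,-0.407,-0.6],[-0.314,-0.407,-0.744],[-0.314,-0.407,-0.744],[-0.314,-0.407,-0.744],[-0.314,-0.407,-0.744]],"twist":[[-0.179,0.077,0.0325],[-0.179,0.077,0.0325],[-0.179,0.077,0.0325],[-0.179,0.077,0.0325],[-0.179,0.077,0.0325],[-0.179,0.077,0.0325],[-0.179,0.077,0.0325],[-0.179,0.077,0.0325],[-0.179,0.077,0.0325],[-0.179,0.077,0.0325],[-0.179,0.077,0.0325],[-0.179,0.077,0.0325]],"fingers":[-0.2,-0.2,-0.2,-0.2,-0.2,-0.2,-0.2,-0.2,-0.2,-0.2,-0.2,-0.2]}'; python3 - <<'E'
from h import *
s=telemetry.get_state(); print(s["qpos"].round(3),s["position"].round(4),s["width"])
print(twist(target(74,90,-1)).round(4), ((np.array([.4732,.2301,.002])-telemetry.get_state()["position"])/.15).round(3))
d=cam("wrist"); im=d["img"].copy()
for p in [(.4732,.2301,.0065),(.4785,.2505,.0065),(.46,.184,.0065)]: cv2.circle(im,tuple(int(v) for v in proj(d,np.array(p))),3,(0,0,255),1)
cv2.imwrite("pics/w11.png",im)
E
```

```text
clock: 16.9
position: [0.4727, 0.2298, 0.1188]
ee_rot: [-0.001, 0.8, 0.6, 0.0]
contact_force: [-0.7, 0.7, 0.1]
width: 0.0343
[0.319 0.293 1.783 0.002 1.067 0.6  ] [0.4727 0.2298 0.1188] 0.03427289908134489
[-0.0003 -0.0002  0.0006] [ 0.004  0.002 -0.779]
```

View pics/w11.png

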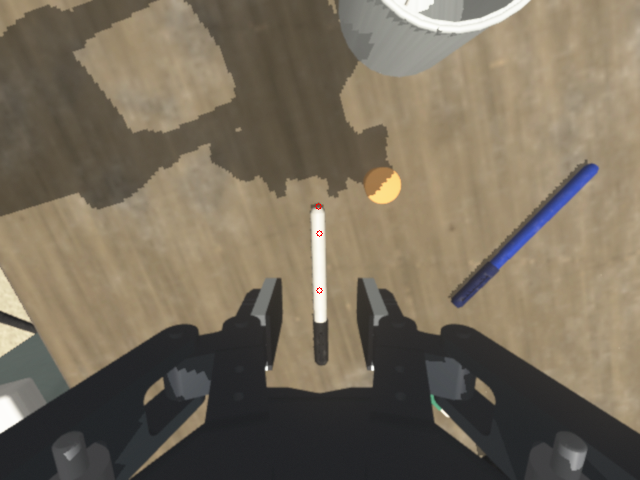

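Marker centred between the fingers (tail at 318,206); the cork at (383,185) clears. Grip and lift.

```bash
python3 -m creep '{"slide":[[0,0,-0.3],[0,0,-0.6],[0,0,-0.775],[0,0,-0.775],[0,0,-0.775],[0,0,-0.775],[0,0,-0.775],[0,0,-0.775],[0,0,-0.775],[0,0,-0.6],[0,0,-0.3],[0,0,0],[0,0,0.3],[0,0,0.6],[0,0,0.9],[0,0,0.9]],"twist":[[0,0,0],[0,0,0],[0,0,0],[0,0,0],[0,0,0],[0,0,0],[0,0,0],[0,0,0],[0,0,0],[0,0,0],[0,0,0],[0,0,0],[0,0,0],[0,0,0],[0,0,0],[0,0,0]],"fingers":[-0.2,-0.2,-0.2,-0.2,-1,-1,-1,-1,-1,-1,-1,-1,-1,-1,-1,-1]}' 50; python3 - <<'E'
from h import *; from kin import *
s=telemetry.get_state(); print(s["qpos"].round(3),s["position"].round(4),s["width"])
d=cam("wrist"); cv2.imwrite("pics/w12.png",d["img"])
print(twist(target(60,15,-1)).round(4))
for z in (.27,.12): print([x.round(2) for x in ik(np.array([.57,.36,z]),target(60,15,-1))])
E
```

```text
clock: 18.55
position: [0.4766, 0.2317, 0.2611]
ee_rot: [0.002, 0.799, 0.601, 0.007]
contact_force: [0.7, -0.2, 0.8]
width: 0.0103
[3.200e-01 1.840e-01 1.556e+00 1.000e-03 1.387e+00 6.020e-01] [0.4766 0.2317 0.2611] 0.010251968868015755
[ 0.1915 -0.0807 -0.0322]
[array([-0.04,  0.3 ,  2.2 ,  1.81,  1.07, -0.93])]
[array([-0.04,  0.65,  2.32,  2.01,  1.23, -1.41])]
```

View pics/w12.png

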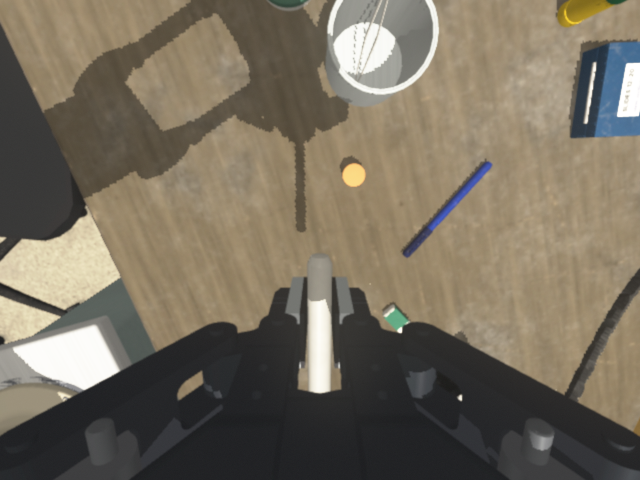

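```bash
python3 - <<'E'
from h import *
d=cam("wrist"); C=np.array([.569,.3645]); h=np.array([.5,.866]); l=np.array([-.866,.5])
def rel(p): p=p[:2]-C; return (p@h).round(4),(p@l).round(4)
print("forceps bottom (h,l)",rel(plane(d,358.,76.,.006)))
print("in rim plane near pixel 378,2:",rel(plane(d,383.,2.,.11)))
# pot rim check
m=plane(d,np.array([328.,438]),np.array([40.,30]),.105); print(m)
print("pen",plane(d,np.array([406.,489]),np.array([254.,165]),.0055).round(4))
im=d["img"][0:130,280:460]; cv2.imwrite("pics/z12.png",cv2.resize(im,None,fx=4,fy=4,interpolation=cv2.INTER_CUBIC))
E
```

```text
forceps bottom (h,l) (np.float64(-0.0169), np.float64(0.0055))
in rim plane near pixel 378,2: (np.float64(0.0153), np.float64(0.0078))
[[0.52389602 0.36977622 0.105     ]
 [0.60801284 0.35279952 0.105     ]]
pen [[0.5625 0.1418 0.0055]
 [0.677  0.2201 0.0055]]
```

View pics/z12.png

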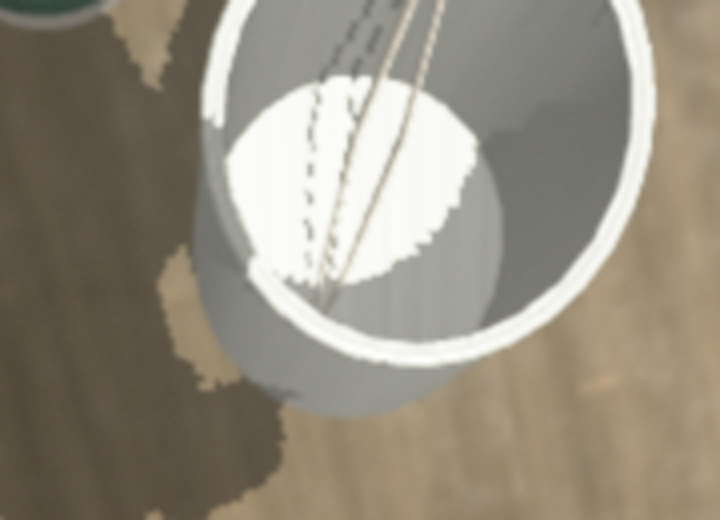

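```bash
python3 -m creep '{"slide":[[0,0,0.1],[0.05,0.05,0.1],[0.1,0.1,0.1],[0.2,0.2,0.1],[0.3,0.3,0.1],[0.4,0.4,0.1],[0.5,0.5,0.1],[0.6,0.6,0.1],[0.7,0.75,0.1],[0.768,0.908,0.1],[0.768,0.908,0.1],[0.768,0.908,0.1],[0.768,0.908,0.1]],"twist":[[0.0192,-0.0081,-0.0032],[0.0383,-0.0161,-0.0064],[0.0575,-0.0242,-0.0097],[0.0766,-0.0323,-0.0129],[0.0958,-0.0404,-0.0161],[0.115,-0.0484,-0.0193],[0.134,-0.0565,-0.0225],[0.153,-0.0646,-0.0258],[0.172,-0.0726,-0.029],[0.1915,-0.0807,-0.0322],[0.1915,-0.0807,-0.0322],[0.1915,-0.0807,-0.0322],[0.1915,-0.0807,-0.0322]],"fingers":[-1,-1,-1,-1,-1,-1,-1,-1,-1,-1,-1,-1,-1]}'; cat >> h.py <<'E'
def chk(n,L,off,az,dn,name):
    s=telemetry.get_state(); M=curR().as_matrix(); tip=s["position"]-M[:,0]*-1*-1*0+M[:,0]*0
    up=M[:,0]; 
    if up[2]<0: up=-up
    tip=s["position"]-up*L-M[:,2]*off
    print(s["clock"],s["qpos"].round(3),s["position"].round(4),s["contact_force"].round(1),s["width"],"tip",tip.round(4),"tw",twist(target(az,dn,-1)).round(4))
    C=np.array([.569,.3645]); a=np.radians(az); h=np.array([np.cos(a),np.sin(a)]); l=np.array([-h[1],h[0]]); print("tip h,l",((tip[:2]-C)@h).round(4),((tip[:2]-C)@l).round(4))
    out=[]
    for c in("scene","side"):
        d=cam(c); im=d["img"].copy(); p=proj(d,tip); cv2.circle(im,(int(p[0]),int(p[1])),2,(0,0,255),1)
        c=proj(d,np.array([.569,.3645,.06])).astype(int); out.append(cv2.resize(im[max(0,c[1]-140):c[1]+60,max(c[0]-80,0):c[0]+80],None,fx=2.4,fy=2.4))
    cv2.imwrite("pics/"+name,np.hstack(out))
E
python3 -c "
from h import *; chk(0,.116,.0045,60,15,'s13.png')"
```

```text
clock: 19.95
position: [0.5882, 0.3665, 0.269]
ee_rot: [-0.306, 0.688, 0.4, 0.524]
contact_force: [0.2, -0.7, -0.2]
width: 0.0106
19.95 [-0.021  0.324  2.151  1.798  1.057 -0.894] [0.5882 0.3665 0.269 ] [ 0.2 -0.7 -0.2] 0.01060221379886965 tip [0.5707 0.3361 0.1583] tw [ 0.0008 -0.0007 -0.0012]
tip h,l -0.0238 -0.0157
```

View pics/s13.png

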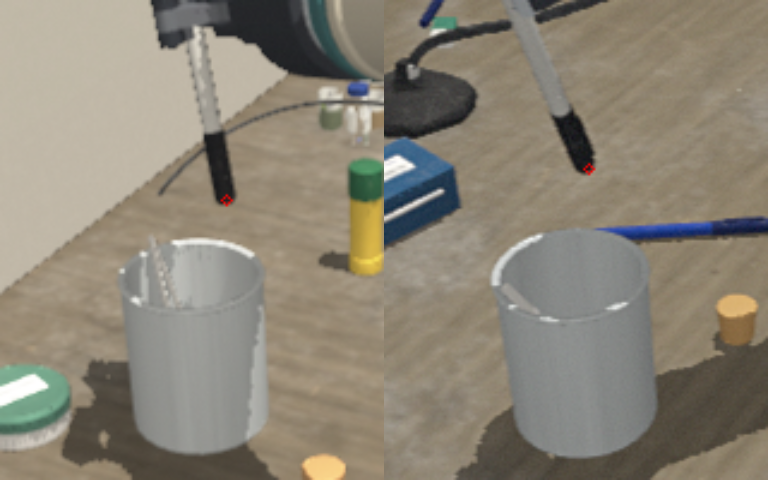

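```bash
python3 -m creep '{"slide":[[0.03,0.025,-0.1],[0.03,0.025,-0.3],[0.03,0.025,-0.5],[0.03,0.025,-0.7],[0.03,0.025,-0.85],[0.03,0.025,-0.9],[0.03,0.025,-0.9]],"twist":[[0.001,-0.001,-0.001],[0.001,-0.001,-0.001],[0.001,-0.001,-0.001],[0.001,-0.001,-0.001],[0.001,-0.001,-0.001],[0.001,-0.001,-0.001],[0.001,-0.001,-0.001]],"fingers":[-1,-1,-1,-1,-1,-1,-1]}'; python3 -c "
from h import *; chk(0,.116,.0045,60,15,'s14.png')"
```

```text
clock: 20.75
position: [0.5934, 0.3702, 0.1339]
ee_rot: [-0.305, 0.686, 0.396, 0.529]
contact_force: [0.6, -0.7, -0.2]
width: 0.0106
20.75 [-0.011  0.62   2.26   2.007  1.193 -1.326] [0.5934 0.3702 0.1339] [ 0.6 -0.7 -0.2] 0.010619665711492086 tip [0.5764 0.3408 0.0229] tw [-0.0005  0.0003 -0.    ]
tip h,l -0.0169 -0.0183
```

View pics/s14.png

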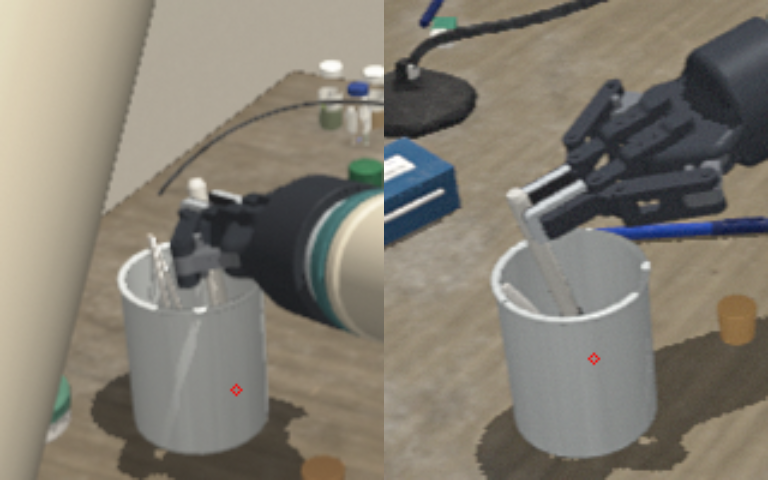

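```bash
python3 -m creep '{"slide":[[-0.01,0,-0.05],[-0.01,-0.01,-0.088],[-0.01,-0.01,-0.088],[-0.01,-0.01,-0.088],[-0.01,-0.01,-0.088],[-0.01,-0.01,-0.088]],"twist":[[0,0,0],[0,0,0],[0,0,0],[0,0,0],[0,0,0],[0,0,0]],"fingers":[-1,-1,-1,-0.55,-0.55,-0.55]}'; python3 -c "
from h import *; chk(0,.116,.0045,60,15,'s15.png')"; python3 -m creep '{"slide":[[-0.06,-0.11,0.04],[-0.19,-0.33,0.1],[-0.31,-0.54,0.17],[-0.35,-0.6,0.4],[-0.35,-0.6,0.8],[-0.35,-0.6,0.8]],"twist":[[0,0,0],[0,0,0],[0,0,0],[0,0,0],[0,0,0],[0,0,0]],"fingers":[-0.55,-0.55,-0.55,-0.55,-0.55,-0.55]}'; python3 -c "
from h import *; chk(0,.116,.0045,60,15,'s16.png')"
```

```text
clock: 21.45
position: [0.5915, 0.3688, 0.1208]
ee_rot: [-0.305, 0.686, 0.396, 0.529]
contact_force: [0.9, -0.1, -0.5]
width: 0.0192
21.45 [-0.014  0.65   2.271  2.018  1.211 -1.366] [0.5915 0.3688 0.1208] [ 0.9 -0.1 -0.5] 0.01916399897272388 tip [0.5746 0.3394 0.0098] tw [-0.0005  0.0004 -0.    ]
tip h,l -0.0189 -0.0174
clock: 22.15
position: [0.5395, 0.2783, 0.2462]
ee_rot: [-0.303, 0.684, 0.397, 0.532]
contact_force: [0.2, -0.5, -0.7]
width: 0.0189
22.15 [-0.266  0.325  2.3    1.67   1.223 -1.047] [0.5395 0.2783 0.2462] [ 0.2 -0.5 -0.7] 0.018891568792328745 tip [0.5236 0.2489 0.135 ] tw [-0.0006  0.0018  0.0001]
tip h,l -0.1228 -0.0184
```

View pics/s15.png

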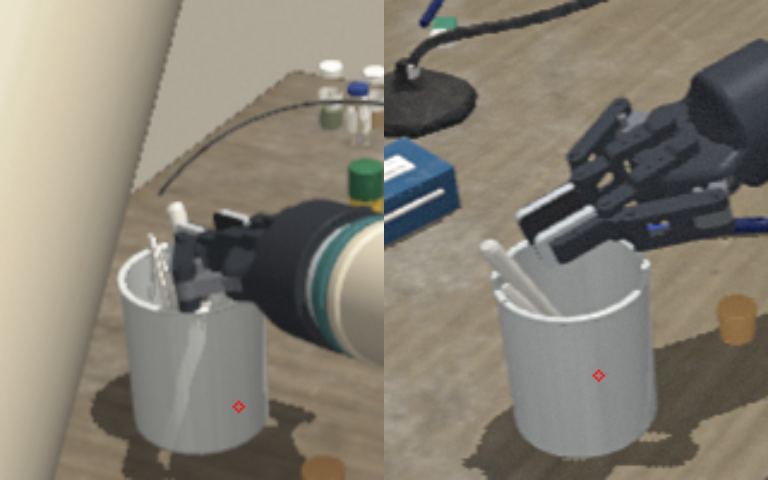

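View pics/s16.png

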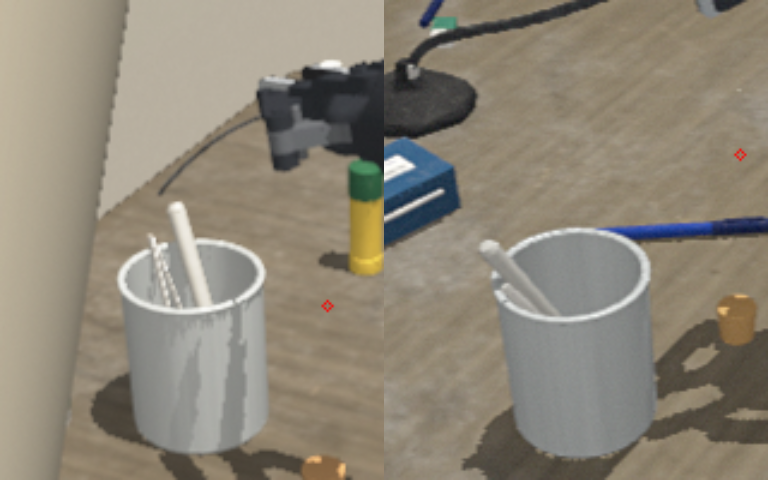

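Marker leans at the far-left rim, cap down. Next the pen.

```bash
python3 - <<'E'
from h import *; from kin import *
print(twist(target(34.4,90,-1)).round(4), ((np.array([.6656,.2112,.15])-telemetry.get_state()["position"])/.15).round(3))
for z in (.15,.003): print([x.round(2) for x in ik(np.array([.6656,.2112,z]),target(34.4,90,-1))])
E
```

```text
[-0.154   0.1439 -0.0612] [ 0.844 -0.449 -0.622]
[array([ 0.21,  0.51,  1.34, -0.  ,  1.3 ,  1.18])]
[array([ 0.21,  0.63,  1.51, -0.  ,  1.  ,  1.18])]
```

```bash
python3 -m creep '{"slide":[[0,-0.05,0.2],[0.05,-0.1,0.3],[0.1,-0.15,0.3],[0.15,-0.2,0.3],[0.2,-0.25,0.3],[0.3,-0.3,0.3],[0.4,-0.35,0.3],[0.5,-0.4,0.2],[0.65,-0.449,0],[0.8,-0.449,-0.2],[0.844,-0.449,-0.4],[0.844,-0.449,-0.6],[0.844,-0.449,-0.62],[0.844,-0.449,-0.62]],"twist":[[-0.154,0.144,-0.061],[-0.154,0.144,-0.061],[-0.154,0.144,-0.061],[-0.154,0.144,-0.061],[-0.154,0.144,-0.061],[-0.154,0.144,-0.061],[-0.154,0.144,-0.061],[-0.154,0.144,-0.061],[-0.154,0.144,-0.061],[-0.154,0.144,-0.061],[-0.154,0.144,-0.061],[-0.154,0.144,-0.061],[-0.154,0.144,-0.061],[-0.154,0.144,-0.061]],"fingers":[-0.3,-0.3,-0.3,-0.3,-0.3,-0.3,-0.3,-0.3,-0.3,-0.3,-0.3,-0.3,-0.3,-0.3]}'; python3 - <<'E'
from h import *
s=telemetry.get_state(); print(s["qpos"].round(3),s["position"].round(4),s["width"])
print(twist(target(34.4,90,-1)).round(4), ((np.array([.6656,.2112,.002])-telemetry.get_state()["position"])/.15).round(3))
d=cam("wrist"); im=d["img"].copy()
for p in [(.6656,.2112,.0055),(.6828,.223,.0055),(.6227,.1818,.0055)]: cv2.circle(im,tuple(int(v) for v in proj(d,np.array(p))),3,(0,0,255),1)
cv2.imwrite("pics/w17.png",im)
E
```

```text
clock: 23.65
position: [0.664, 0.2115, 0.1445]
ee_rot: [-0.002, 0.956, 0.294, -0.004]
contact_force: [0.1, 0.2, 0.5]
width: 0.0298
[0.207 0.514 1.342 0.002 1.295 1.181] [0.664  0.2115 0.1445] 0.029772134211828324
[-0.0001 -0.0015  0.0007] [ 0.011 -0.002 -0.95 ]
```

View pics/w17.png

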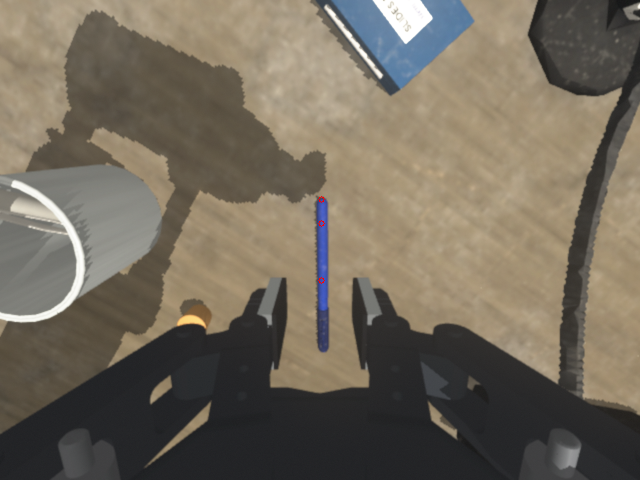

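Pen lies on the finger centre line (tail at 321,200). Grip and lift.

```bash
python3 -m creep '{"slide":[[0.01,0,-0.3],[0.01,0,-0.6],[0.01,0,-0.85],[0.01,0,-0.945],[0.01,0,-0.945],[0.01,0,-0.945],[0.01,0,-0.945],[0.01,0,-0.945],[0.01,0,-0.945],[0.01,0,-0.945],[0.01,0,-0.7],[0.01,0,-0.4],[0.01,0,-0.1],[0.01,0,0.2],[0.01,0,0.5],[0.01,0,0.8],[0.01,0,0.8]],"twist":[[0,-0.001,0],[0,-0.001,0],[0,-0.001,0],[0,-0.001,0],[0,-0.001,0],[0,-0.001,0],[0,-0.001,0],[0,-0.001,0],[0,-0.001,0],[0,-0.001,0],[0,-0.001,0],[0,-0.001,0],[0,-0.001,0],[0,-0.001,0],[0,-0.001,0],[0,-0.001,0],[0,-0.001,0]],"fingers":[-0.3,-0.3,-0.3,-0.3,-0.3,-1,-1,-1,-1,-1,-1,-1,-1,-1,-1,-1,-1]}' 50; python3 - <<'E'
from h import *; from kin import *
s=telemetry.get_state(); print(s["qpos"].round(3),s["position"].round(4),s["width"])
d=cam("wrist"); cv2.imwrite("pics/w18.png",d["img"])
for az in (45,60,75):
  print(twist(target(az,12,-1)).round(4))
  for z in (.3,.13): print(az,[x.round(2) for x in ik(np.array([.585,.36,z]),target(az,12,-1))])
E
```

```text
clock: 25.4
position: [0.6703, 0.2124, 0.2776]
ee_rot: [0.001, 0.956, 0.293, 0.01]
contact_force: [0.1, -1.4, -0.6]
width: 0.0074
[2.080e-01 4.460e-01 1.131e+00 1.000e-03 1.545e+00 1.183e+00] [0.6703 0.2124 0.2776] 0.007375599340594742
[ 0.1373 -0.1653  0.0261]
45 [array([ 0.11,  0.23,  2.28,  2.25,  0.9 , -1.08])]
45 [array([ 0.12,  0.68,  2.44,  2.47,  1.35, -1.56])]
[ 0.1587 -0.1469  0.0611]
60 [array([-0.04,  0.3 ,  2.16,  1.82,  1.11, -0.89])]
60 [array([-0.04,  0.67,  2.3 ,  2.01,  1.28, -1.41])]
[ 0.1785 -0.1263  0.0961]
75 [array([-0.11,  0.39,  1.98,  1.53,  1.32, -0.78])]
75 [array([-0.11,  0.69,  2.1 ,  1.64,  1.32, -1.22])]
```

View pics/w18.png

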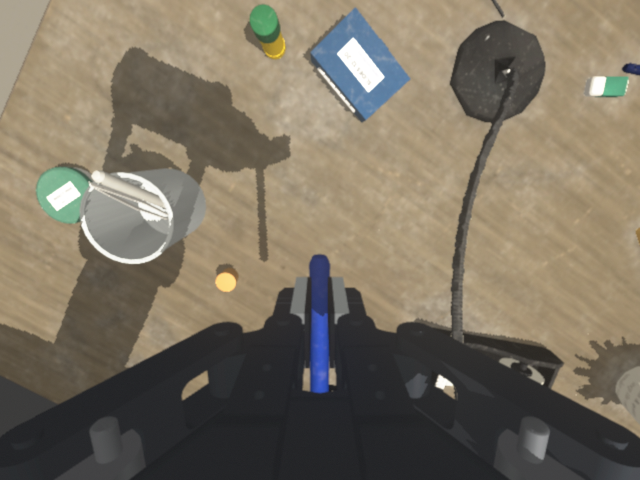

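```bash
python3 -m creep '{"slide":[[0,0.02,0.1],[0,0.04,0.2],[0,0.06,0.25],[-0.05,0.1,0.25],[-0.1,0.2,0.25],[-0.15,0.3,0.25],[-0.2,0.4,0.25],[-0.25,0.5,0.25],[-0.3,0.6,0.25],[-0.35,0.7,0.25],[-0.4,0.8,0.25],[-0.4,0.8,0.25]],"twist":[[0.0159,-0.0147,0.0061],[0.0317,-0.0294,0.0122],[0.0476,-0.0441,0.0183],[0.0635,-0.0588,0.0244],[0.0794,-0.0735,0.0306],[0.0952,-0.0881,0.0367],[0.111,-0.1028,0.0428],[0.127,-0.1175,0.0489],[0.1428,-0.1322,0.055],[0.1587,-0.1469,0.0611],[0.1587,-0.1469,0.0611],[0.1587,-0.1469,0.0611]],"fingers":[-1,-1,-1,-1,-1,-1,-1,-1,-1,-1,-1,-1]}'; python3 -c "
from h import *; chk(0,.125,.004,60,12,'s19.png')"
```

```text
clock: 26.65
position: [0.6041, 0.3319, 0.2993]
ee_rot: [-0.317, 0.678, 0.389, 0.537]
contact_force: [-0.3, -0.1, -0.8]
width: 0.0073
26.65 [-0.109  0.308  2.112  1.729  1.134 -0.825] [0.6041 0.3319 0.2993] [-0.3 -0.1 -0.8] 0.00731614069123512 tip [0.587  0.305  0.1784] tw [ 0.0012 -0.003  -0.0007]
tip h,l -0.0425 -0.0453
```

View pics/s19.png

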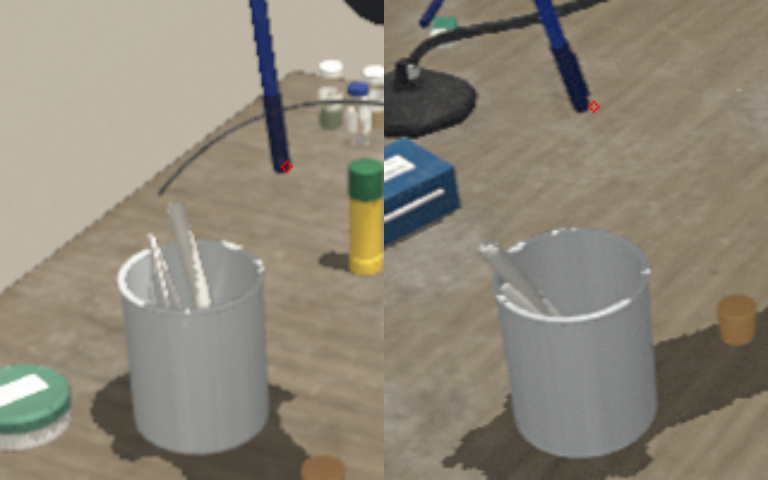

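```bash
cat >> h.py <<'E'
def tri(cr):  # crop px in chk picture (scene, side minus 384) -> point
    A=[];b=[]
    for n,(u,v) in cr.items():
        d=cam(n); c=proj(d,np.array([.569,.3645,.06])).astype(int); U=u/2.4+max(c[0]-80,0); V=v/2.4+max(0,c[1]-140)
        o,r=ray(d,U,V); r=r/np.linalg.norm(r); M=np.eye(3)-np.outer(r,r); A.append(M); b.append(M@o)
    return np.linalg.solve(sum(A),sum(b))
E
python3 -c "
from h import *; print(tri({'scene':(281,169),'side':(200,107)}).round(4))"
```

```text
[0.5894 0.3093 0.1768]
```

```bash
python3 -m creep '{"slide":[[-0.02,0.15,0],[-0.02,0.28,0],[-0.02,0.28,-0.1],[-0.02,0.28,-0.2],[-0.02,0.28,-0.25],[-0.02,0.28,-0.25]],"twist":[[0,0,0],[0,0,0],[0,0,0],[0,0,0],[0,0,0],[0,0,0]],"fingers":[-1,-1,-1,-1,-1,-1]}'; python3 -c "
from h import *; chk(0,.125,.004,60,12,'s20.png')"
```

```text
clock: 27.45
position: [0.6045, 0.3733, 0.2676]
ee_rot: [-0.314, 0.675, 0.391, 0.541]
contact_force: [-0.0, -0.0, -0.2]
width: 0.0075
27.45 [-0.011  0.372  2.143  1.863  1.098 -0.956] [0.6045 0.3733 0.2676] [-0.  -0.  -0.2] 0.0074594743065163 tip [0.5889 0.3463 0.1465] tw [ 0.0013 -0.001  -0.0005]
tip h,l -0.0058 -0.0263
```

View pics/s20.png

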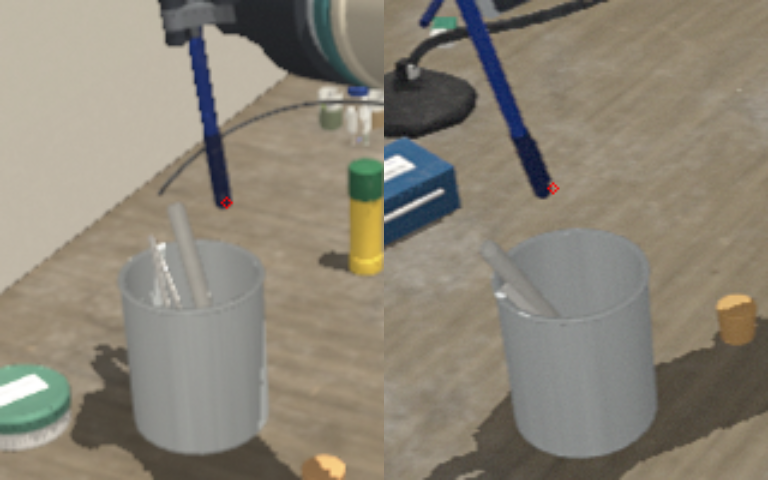

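```bash
python3 -c "
from h import *; print('pen tip',tri({'scene':(223,203),'side':(159,192)}).round(4)); print('marker top',tri({'scene':(176,206),'side':(102,244)}).round(4))
d=cam('wrist');cv2.imwrite('pics/w20.png',d['img'])"
```

```text
pen tip [0.5918 0.351  0.1443]
marker top [0.6024 0.3909 0.1295]
```

View pics/w20.png

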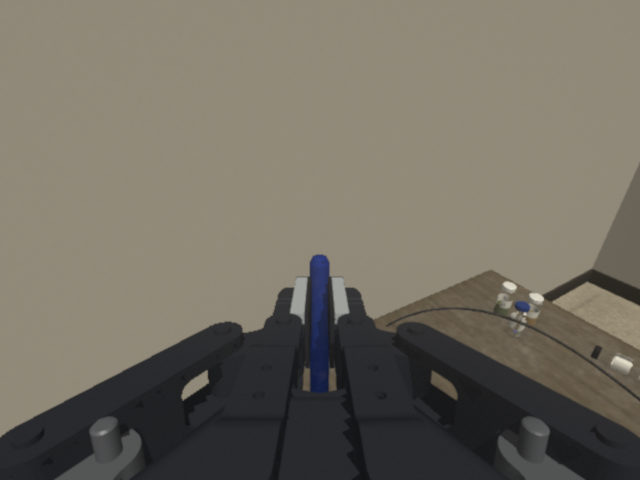

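Pen tip is really at (0.592,0.351), and the marker leans toward (0.602,0.391), so straight above it. I'll use the free left side of the forceps instead.

```bash
python3 -c "
from h import *; t=tri({'scene':(152,237),'side':(116,290)}); print('forceps top',t.round(4)); C=np.array([.569,.3645]); o=t[:2]-C; print(o@[.5,.866],o@[-.866,.5])"
python3 -m creep '{"slide":[[-0.15,0.03,0],[-0.333,0.056,0],[-0.333,0.056,0],[-0.333,0.056,0],[-0.333,0.056,0]],"twist":[[0,0,0],[0.001,-0.001,0],[0.001,-0.001,0],[0.001,-0.001,0],[0.001,-0.001,0]],"fingers":[-1,-1,-1,-1,-1]}'; python3 -c "
from h import *; chk(0,.125,.004,60,12,'s21.png')"
```

```text
forceps top [0.5879 0.4016 0.1115]
0.04155731615884326 0.0021339704852081434
clock: 28.4
position: [0.5552, 0.3816, 0.2681]
ee_rot: [-0.315, 0.672, 0.39, 0.545]
contact_force: [0.1, -0.0, -1.0]
width: 0.0074
28.4 [ 0.008  0.331  2.248  1.919  1.115 -1.034] [0.5552 0.3816 0.2681] [ 0.1 -0.  -1. ] 0.007448814486954193 tip [0.5405 0.3555 0.1467] tw [ 0.0002  0.0002 -0.0004]
tip h,l -0.022 0.0202
```

View pics/s21.png

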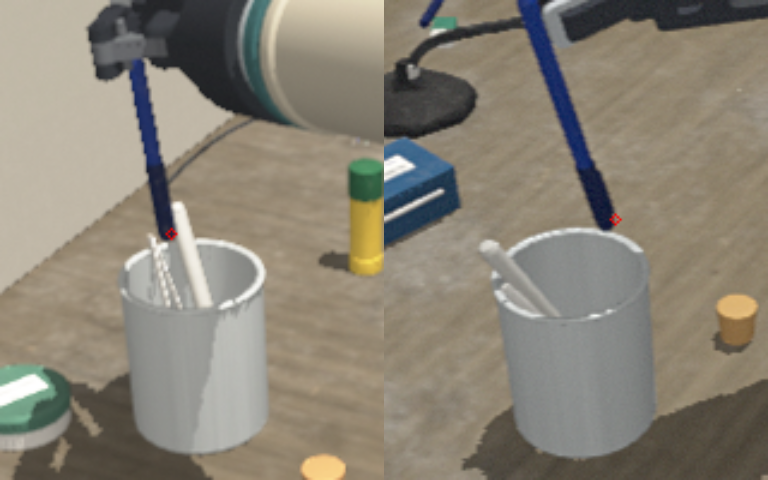

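```bash
python3 -m creep '{"slide":[[0,0,-0.1],[0,0,-0.25],[0,0,-0.4],[0,0,-0.55],[0,0,-0.7],[0,0,-0.8],[0,0,-0.8]],"twist":[[0,0,0],[0,0,0],[0,0,0],[0,0,0],[0,0,0],[0,0,0],[0,0,0]],"fingers":[-1,-1,-1,-1,-1,-1,-1]}'; python3 -c "
from h import *; chk(0,.125,.004,60,12,'s22.png')"
```

```text
clock: 29.2
position: [0.5549, 0.3815, 0.1449]
ee_rot: [-0.315, 0.674, 0.39, 0.543]
contact_force: [-0.1, -0.1, 0.7]
width: 0.0077
29.2 [ 0.008  0.625  2.351  2.062  1.276 -1.419] [0.5549 0.3815 0.1449] [-0.1 -0.1  0.7] 0.0077466369934041 tip [0.5396 0.3552 0.0236] tw [ 0.0004 -0.0006 -0.0004]
tip h,l -0.0227 0.0208
```

View pics/s22.png

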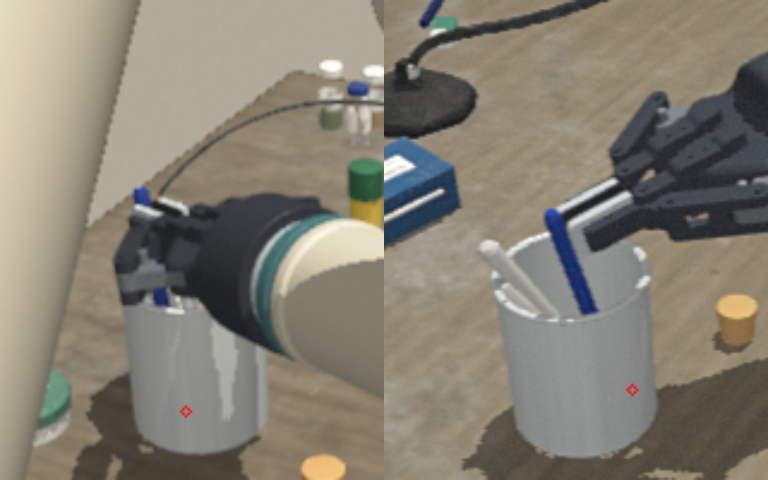

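```bash
python3 -m creep '{"slide":[[0,0,-0.05],[0,0,-0.085],[0,0,-0.085],[0,0,-0.085],[0,0,-0.085],[0,0,-0.085]],"twist":[[0,0,0],[0,0,0],[0,0,0],[0,0,0],[0,0,0],[0,0,0]],"fingers":[-1,-1,-1,-0.6,-0.6,-0.6]}'; python3 -m creep '{"slide":[[-0.06,-0.11,0.03],[-0.19,-0.33,0.08],[-0.31,-0.54,0.13],[-0.35,-0.6,0.4],[-0.35,-0.6,0.8],[-0.35,-0.6,0.8]],"twist":[[0,0,0],[0,0,0],[0,0,0],[0,0,0],[0,0,0],[0,0,0]],"fingers":[-0.6,-0.6,-0.6,-0.6,-0.6,-0.6]}'; python3 -c "
from h import *; chk(0,.125,.004,60,12,'s23.png')"
```

```text
clock: 29.9
position: [0.5541, 0.3819, 0.1352]
ee_rot: [-0.315, 0.672, 0.39, 0.544]
contact_force: [-0.4, 0.0, -1.5]
width: 0.0169
clock: 30.5
position: [0.5017, 0.2914, 0.2606]
ee_rot: [-0.313, 0.67, 0.391, 0.548]
contact_force: [0.3, 0.6, -0.6]
width: 0.017
30.5 [-0.271  0.296  2.386  1.706  1.275 -1.115] [0.5017 0.2914 0.2606] [ 0.3  0.6 -0.6] 0.01702469419029936 tip [0.4881 0.2653 0.139 ] tw [ 0.0002  0.0017 -0.0004]
tip h,l -0.1263 0.0204
```

View pics/s23.png

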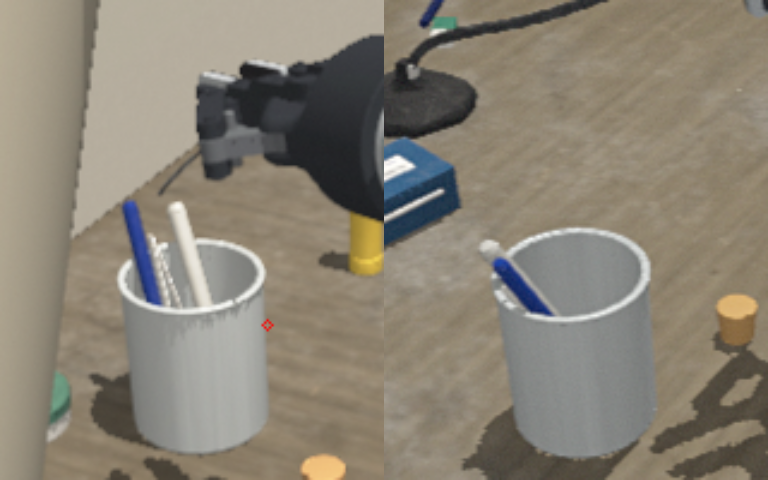

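All three are in. Moving clear with the wrist camera over the pot to verify the bottoms.

```bash
python3 - <<'E'
from h import *
t=tri({'scene':(131,206),'side':(113,265)}); print("pen top",t.round(4)); print(twist(target(60,75,-1)).round(4),((np.array([.48,.23,.36])-telemetry.get_state()["position"])/.15).round(3))
E
```

```text
pen top [0.5801 0.4091 0.1353]
[-0.1513  0.0873 -0.0007] [-0.141 -0.413  0.703]
```

```bash
python3 -m creep '{"slide":[[-0.14,-0.3,0.3],[-0.14,-0.41,0.7],[-0.14,-0.41,0.7],[-0.14,-0.41,0.7],[-0.14,-0.41,0.7],[-0.14,-0.41,0.7],[-0.14,-0.41,0.7],[-0.14,-0.41,0.7],[-0.14,-0.41,0.7],[-0.14,-0.41,0.7]],"twist":[[-0.151,0.087,0],[-0.151,0.087,0],[-0.151,0.087,0],[-0.151,0.087,0],[-0.151,0.087,0],[-0.151,0.087,0],[-0.151,0.087,0],[-0.151,0.087,0],[-0.151,0.087,0],[-0.151,0.087,0]],"fingers":[-0.6,-0.6,-0.6,-0.6,-0.6,-0.6,-0.6,-0.6,-0.6,-0.6]}'; python3 - <<'E'
from h import *
d=cam("wrist"); p=proj(d,np.array([.569,.3645,.05])).astype(int); print(p)
im=d["img"][max(0,p[1]-110):max(0,p[1]-110)+200,p[0]-110:p[0]+110]; cv2.imwrite("pics/w24.png",cv2.resize(im,None,fx=3,fy=3,interpolation=cv2.INTER_CUBIC))
cv2.imwrite("pics/s24.png",cam("scene")["img"]); cv2.imwrite("pics/d24.png",cam("side")["img"])
E
```

```text
clock: 31.7
position: [0.4821, 0.234, 0.3581]
ee_rot: [-0.068, 0.856, 0.5, 0.112]
contact_force: [-0.6, 0.4, -0.1]
width: 0.0166
[328 140]
```

View pics/w24.png

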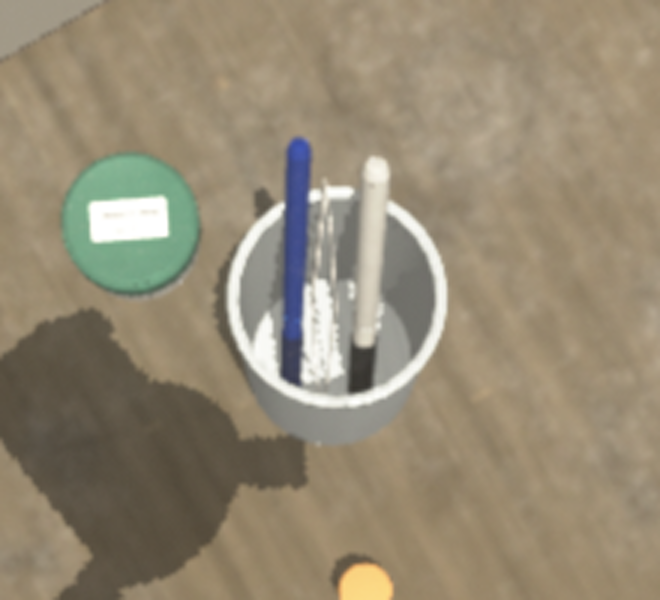

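View pics/s24.png

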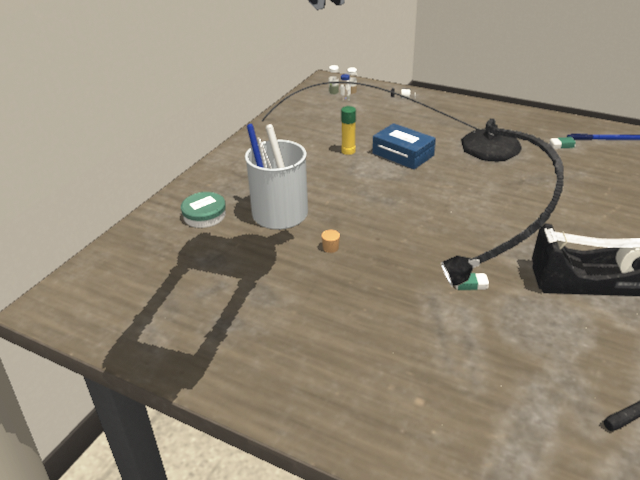

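View pics/d24.png

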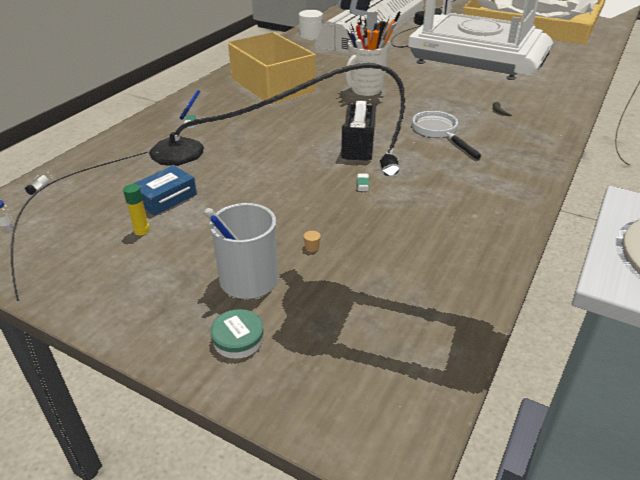

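The wrist view shows all three reaching the pot floor, with the marker's black cap (crop 362,370) and the pen's dark cap (291,360) down. The cork, tin and eraser are at their original pixels.

```bash
python3 -c "
from rig import order; print(order.sign_off())"
```

```text
the job is handed in; nothing more can be done
None
```

I stood the forceps, the marker and the pen in the pot, the marker and pen with their caps down, and handed the job in at about 32 s of the 72 s allowed.

**Last checks:**
- **On the bottom:** the wrist view into the pot shows all three reaching the floor. Working back from the triangulated tops and the known lengths, the lower ends of the marker and the pen come out at floor height within a few mm. I judged the forceps by eye from the wrist view.
- **Pot and bystanders:** the pot is upright. In the last pictures the pot, cork, tin and eraser look just where they were in the first ones; I judged that by eye and did not re-measure it.
- **Forces:** the wrist readings I saw stayed under about 2 N, and the arm is clear of everything.

**What went wrong or disagreed:**
- **First forceps grip:** joint 6 ran onto its limit on this grip. It read -2.704 rad against a limit of -2.70, so the range limit may have been passed by a hair. I laid the forceps back where they were and re-gripped with the jaw turned half round.
- **Pen aim:** I first lined the pen up over the marker because I had misread which way the marker leaned. I moved it to the free side of the pot before lowering. The pen's tip was also about 5 mm from where the gripper pose predicted, and I corrected for that from the images.

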